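Try two spacer sleeves on a go-gauge and sort them

ROBOT

A 6-joint arm with a two-finger parallel gripper is mounted at the origin on a cart in front of the work surface, level with it; the furniture and walls round the work are solid. World frame = base frame: x ahead of the robot, y to its left, z up, the work surface at z = 0. Lengths are in m, angles in rad, forces in N, time in s.
With the tool pointing down it reaches from about 0.3 to 0.875 m from the base axis. Payload 6.4 kg.
Tool frame: the origin (TCP) lies midway between the tips of the shut fingers; the grasp point (between the pads) lies 19 mm behind it; y points along the fingers, x is the direction in which the jaws open and shut, and the axes are right-handed (so a half turn about y gives the same grasp; the last joint's range is limited). The gripper opens to 85 mm and grips with 20 to 120 N. Pads are 22 mm wide; open, the fingers measure 114 mm over their backs; the gripper's body (76 mm by 85 mm) begins 54 mm behind the grasp point. The pads swing forward as they close: fully open they stand 13 mm farther back than shut.
Start: joints at [-1.334, 0.181, 1.607, -0, 1.354, -0.206], TCP at [0.246, -0.52, 0.231] pointing down, gripper open.
Joint ranges: [-2.99, 2.99], [-0.89, 2.07], [0.3, 2.58], [-1.14, 4.28], [0, 2.63], [-3.12, 3.12]. Speed limits (rad/s): [2.57, 2.57, 3.01, 3.14, 3.14, 3.14].

INTERFACE

Orientations are given as a unit quaternion [w, x, y, z].
In Python, from bench import ctrl gives the robot as it stands.
- The arm moves only by the tool step_arm, never from a script. Its argument "commands" is a list of rows, each a list of 7 numbers: the turn, a rotation vector about the tool's x, y, z in units of 6 degrees (1.0 is 6 degrees), then the shift along the tool's x, y, z in units of 30 mm (1.0 is 30 mm), then the opening, from 0 (shut) to 1 (fully open). A call has 1 to 10 rows; each row shifts and turns the commanded pose from where the row before left it, along the tool's axes as they then stand; what a row does not reach is not made up. A row lasts 1/10 s, in which the tool goes at most 50 mm and 8.59 degrees, less where a joint would pass 70% of its speed; a pose out of reach is approached as far as the arm can. A call with a number of a shift or a turn outside -1 to 1 is refused whole. A call with a gripper value outside its range is refused whole. The fingers move at their own pace and stop on an object; the grip force is fixed at half the most. Time passes only in rows, so rows that do not move let the fingers close. It gives the time, the measured TCP pose, the force and the opening at its end, in the units of the state.
- ctrl.get_obs(): the state, without advancing time (a new reading comes with each control period).
- ctrl.camera(name): name is "scene" or "side" or "wrist"; returns (picture, depth): 480x640x3 uint8, blue, green, red; 480x640 float32, m along the optical axis (not along the pixel's ray), 0 where there is no reading.
- ctrl.get_calibration(name): a dict with "intrinsics" (3x3 intrinsics, pixels), "D" ([k1, k2, p1, p2, k3] as OpenCV has them; the pictures are not rectified), "R" (3x3) and "t" (3): a world point X has camera coordinates R X + t. Camera axes: x right, y down, z forward; pixel columns grow to the right and rows downward; lengths in m; the calibration is good to about 2 mm. A picture is of the moment at which its call begins: read the wrist's pose just before it. get_calibration takes no time and is no camera call; for the wrist camera it gives the pose at the moment of the call.
- ctrl.hand_in(): hands the job in, once; it reports no verdict.
Trained networks look in the newest picture that a camera, given by its name, has taken for a name from the list of things; names that differ only in an ending like _2 or _b are one class to them, and where a whole thing is asked for, a point or a joint stands for the part that bears it (a point fixed in the world has none). Each returns a list of dicts, best first, with "p" (0 to 1); they miss things now and then, are a little off and sometimes report something else, mostly with a low value. They report only what shows in the picture. A call takes as long as a camera call. They do not tell look-alikes from the thing itself.
- ctrl.boxes_of(thing, camera): "point" ([x, y, z] in m, in the coordinates of the camera as it stood for that picture, good to about 4 mm: the middle of the surface that is visible of it).
- ctrl.silhouettes(thing, camera): "pixels" (480x640 bool, what is visible of it).
The state is a dict: "time_s": time; "q": joint angles; "dq": joint speeds; "joint_efforts": joint torques, N m; "eef_pos": TCP position; "eef_rot": TCP orientation; "wrist_force": force on the tool from outside, world axes, zero at the start; "torque": the same for the moment, N m; "opening": opening from 0.0 (shut) to 1.0 (fully open).
Only numpy, scipy, OpenCV 4.12 (cv2) and the standard library are available. Lean on these libraries where they do the work, as an engineer would, in place of code of your own. Each camera call takes 0.05 s, during which the arm holds its last target.

TASK

Try the two loose square spacer sleeves on the gauge, one at a time and in either order: lay the sleeve in the gauge's channel, let go, and push it from behind, along the channel, onto the square gauge bar until it stops (either fully home against the stop block, or held up at the tip of the bar) and pause there briefly. Then take it off and put it away before trying the other: a sleeve that goes fully home belongs flat in the rectangular tray, one that will not go on belongs flat in the round dish. Leave the other things on the bench where they are.

Things in the scene. Friction and masses are not known exactly. Their poses are not given: they have to be found in the camera images.
- gauge: go-gauge fixture fixed to the bench: base plate 185x84 mm, 8 mm thick, with a dark stop block, a level square gauge bar and a channel of two low rails. Origin: on the bench under the block's stop face, on the bar's axis; x = push direction, from the channel's mouth to the block; y sideways, z up. Base plate x = -157..+28, y = +-42 mm. Stop block x = 0..24, y = +-32, top at 48 mm
- bar_tip (a point): middle of the blunt tip of the steel gauge bar, at gauge x = -50 mm, 28 mm above the bench. The bar is 27x27 mm square, 50 mm long, sticks out of the stop block towards the channel. A sleeve with 32 mm bore goes on until its end meets the stop face at x = 0; one with 24 mm bore stops with its end at this tip
- channel (a point): point on the base plate (8 mm above the bench) in the middle of the channel, at gauge x = -97 mm. Rails x = -152..-42, inner faces at y = +-22 mm at the foot, flaring outwards to y = +-28 at their top, z = 24 mm (outer faces +-31). A sleeve laid in the channel rests on the base plate, 8 to 48 mm above the bench, its bore in line with the bar; it slides with 1 to 3 N of plain friction
- long_sleeve: loose square metal sleeve, 90 mm long, 40x40 mm outside, square bore right through along its x; 0.14 to 0.28 kg. Origin: centre of its underside; x along its length (ends alike), z up; starts lying flat, about along world x. Grip it across its 40 mm. One sleeve has a 32 mm bore, the other 24 mm; which is which is not told: the trial, or a look at the bores, shows it
- short_sleeve: loose square metal sleeve, 70 mm long, 40x40 mm outside, square bore right through along its x; 0.14 to 0.28 kg. Origin: centre of its underside; x along its length (ends alike), z up; starts lying flat, about along world x. Grip it across its 40 mm. One sleeve has a 32 mm bore, the other 24 mm; which is which is not told: the trial, or a look at the bores, shows it
- long_sleeve_mid (a point): centre of the long sleeve, 20 mm above its origin
- short_sleeve_mid (a point): centre of the short sleeve, 20 mm above its origin
- tray: shallow rectangular dark steel tray fixed to the bench, 130 (its x) x 104 (its y) mm outside, 3 mm floor and walls, 13 mm high; origin: centre of its underside. For sleeves that go fully home.
- dish: shallow round dark steel dish fixed to the bench, 150 mm across the rim, 140 mm at the foot, 3 mm floor and wall, 13 mm high; origin: centre of its underside. For sleeves that will not go on.
- oil_bottle: bystander, leave alone: yellow oil bottle, 48 mm across, 92 mm tall, on the right; origin: centre of its underside
- cup: bystander, leave alone: steel cup with worn bits, 59 mm across, 64 mm tall, near edge; origin: centre of its underside
- carton_low: bystander, leave alone: closed carton 65x70x55 mm at the back; origin: centre of its underside
- screwdriver: bystander, leave alone: screwdriver 194 mm long on the left, lying along x; origin: centre of its underside
- wrench: bystander, leave alone: flat combination wrench 25x134x8 mm, lying right of the gauge's stop block, along y; origin: centre of its underside
- pliers: bystander, leave alone: pliers 46x162x14 mm, lying along the near edge; origin: centre of its underside
There are look-alikes about, which are no part of the job. Leave any turquoise look-alike of the long_sleeve alone.

How it is judged:
By the outcome, as a careful person would: the job done as asked, in the order asked, and still so for the second after the job is handed in, with the robot touching nothing.
It also fails if it takes over 72 s, if anything falls off the work surface, if the arm or the gripper's body presses on something with over 40 N, if the wrist force passes 120 N, or if a joint passes its speed limit or range.

## Working session

There is one attempt and no reset: what is moved stays moved. The work goes in short steps, Python scripts to look and compute and a tool call to move; the robot and the scene stay as the last step left them, time stands still between calls to the robot, and variables do not carry over. Pictures are saved under pics/ and viewed, and the job is handed in when it is done.

Besides the shell and the picture viewer there is one more tool, called after "Request:" by a JSON object that holds its "fn" and its "kwargs". step_arm: Moves the arm, as the interface text tells. Its arguments: {"type":"object","properties":{"commands":{"type":"array"}},"required":["commands"]}

```bash
ls; mkdir -p pics
python3 - <<'E'
from bench import ctrl
import cv2,numpy as np
for n in ["scene","side"]:
    p,d=ctrl.camera(n); cv2.imwrite(f"pics/{n}0.png",p); np.save(f"pics/{n}0.npy",d)
    c=ctrl.get_calibration(n); print(n,c)
o=ctrl.get_obs(); print(o)
E
```

```text
pics
scene {'intrinsics': array([[502.17020547,   0.        , 311.54897387],
       [  0.        , 502.17020547, 237.44436939],
       [  0.        ,   0.        ,   1.        ]]), 'D': array([-0.13101379,  0.        ,  0.        ,  0.        ,  0.        ]), 'R': array([[-0.77144829, -0.63599764, -0.01935291],
       [-0.36925197,  0.47224829, -0.80039649],
       [ 0.51818966, -0.6103184 , -0.59915852]]), 't': array([0.58806345, 0.132229  , 1.07344725])}
side {'intrinsics': array([[534.21545801,   0.        , 317.73442698],
       [  0.        , 534.21545801, 239.72552086],
       [  0.        ,   0.        ,   1.        ]]), 'D': array([0.0174907, 0.       , 0.       , 0.       , 0.       ]), 'R': array([[ 0.99752894, -0.06815515,  0.01705526],
       [-0.0313801 , -0.64941433, -0.75978702],
       [ 0.06285933,  0.75737435, -0.64994831]]), 't': array([-0.52947106,  0.21030977,  0.96206027])}
{'time_s': 0.1, 'q': array([-1.33429927e+00,  1.81463477e-01,  1.60786637e+00, -5.27191407e-06,
        1.35384718e+00, -2.06309083e-01]), 'dq': array([-1.26525555e-03, -1.29162595e-03, -2.43979699e-04,  9.72487887e-05,
       -1.07866583e-03,  8.04377448e-04]), 'joint_efforts': array([ 5.70105949e-04, -4.45875943e+01, -3.52234590e+01, -1.67591365e-04,
        4.17841235e-03, -9.92041862e-06]), 'eef_pos': array([ 0.24626633, -0.51905156,  0.23049623]), 'eef_rot': array([ 0.59798327, -0.59720574,  0.37839865, -0.37759207]), 'wrist_force': array([-0.12195834, -0.16538194,  0.53228266]), 'torque': array([-0.01658058,  0.06508098, -0.00179667]), 'opening': 1.000771583647865}
```

View pics/scene0.png

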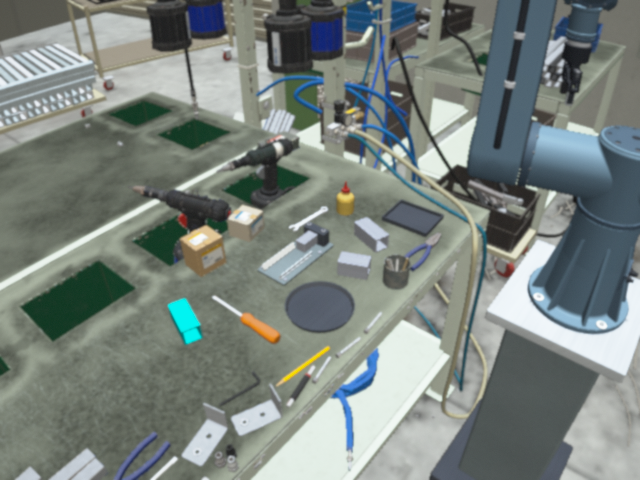

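View pics/side0.png

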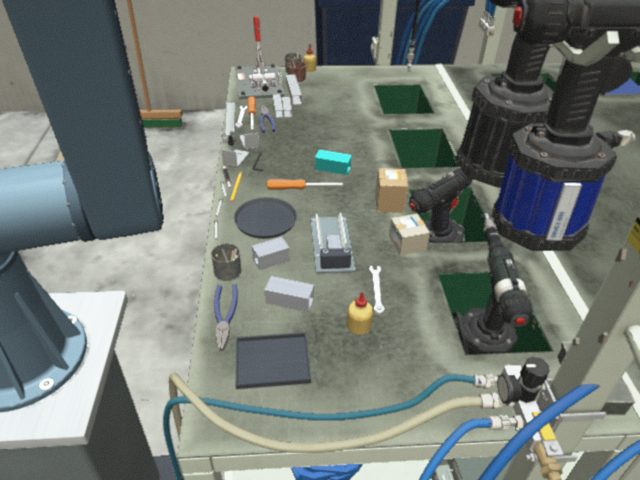

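Scene: the grey long sleeve is at (371,234) and the short one at (353,264). The turquoise look-alike at (185,320) stays put. The gauge is at (297,254) with its block on the right, the tray at (412,217), the dish at (320,306) and the cup at (397,270).

```bash
cat > h.py <<'E'
from bench import ctrl
import cv2,numpy as np
from scipy.spatial.transform import Rotation as Ro
def rays(c,uv):
    n=cv2.undistortPoints(np.asarray(uv,float).reshape(-1,1,2),c['intrinsics'],c['D']).reshape(-1,2)
    return np.c_[n,np.ones(len(n))]
def world(c,uv,z):
    P=rays(c,uv)*np.asarray(z).reshape(-1,1)
    return (P-c['t'])@c['R']
def atz(c,uv,z):
    r=rays(c,uv)@c['R']; o=-c['R'].T@c['t']
    return o+r*((z-o[2])/r[:,2])[:,None]
def proj(c,X):
    rv=cv2.Rodrigues(c['R'])[0]
    return cv2.projectPoints(np.asarray(X,float).reshape(-1,1,3),rv,c['t'],c['intrinsics'],c['D'])[0].reshape(-1,2)
def cloud(c,d):
    v,u=np.mgrid[0:480,0:640]
    W=world(c,np.c_[u.ravel(),v.ravel()],d.ravel()).reshape(480,640,3)
    W[d<=0]=np.nan
    return W
def pose():
    o=ctrl.get_obs(); w,x,y,z=o['eef_rot']
    return o['eef_pos'],Ro.from_quat([x,y,z,w]).as_matrix(),o
E
python3 - <<'E'
from h import *
for cam in ["side","scene"]:
    p,d=ctrl.camera(cam); c=ctrl.get_calibration(cam); W=cloud(c,d)
    print(cam)
    for t in ["gauge","long_sleeve","short_sleeve","tray","dish","oil_bottle","cup","carton_low","wrench","pliers","screwdriver"]:
        for s in ctrl.silhouettes(t,cam)[:3]:
            if s['p']<.3: continue
            m=s['pixels']; Q=W[m]; Q=Q[~np.isnan(Q[:,0])]
            if len(Q)<10: continue
            top=np.percentile(Q[:,2],98)
            r=cv2.minAreaRect(Q[:,:2].astype(np.float32)*1000)
            print(t,round(s['p'],2),m.sum(),"med",np.median(Q,0).round(3),"top",top.round(3),"rect",np.round(r[0]),np.round(r[1]),round(r[2],1))
E
```

```text
side
gauge 0.83 2132 med [0.577 0.255 0.011] top 0.05 rect [580. 286.] [ 87. 204.] 0.6
long_sleeve 0.93 1287 med [0.48  0.102 0.038] top 0.042 rect [477. 123.] [ 65. 106.] 70.6
long_sleeve 0.65 726 med [0.61  0.582 0.031] top 0.042 rect [619. 625.] [125.  92.] 76.6
short_sleeve 0.96 884 med [0.442 0.224 0.036] top 0.042 rect [437. 256.] [72. 98.] 13.7
short_sleeve 0.31 1258 med [0.481 0.102 0.038] top 0.042 rect [481. 111.] [45. 90.] 71.3
tray 0.86 3859 med [ 0.444 -0.035  0.004] top 0.014 rect [445. -29.] [135. 120.] 1.2
dish 0.95 1986 med [0.429 0.381 0.004] top 0.014 rect [430. 377.] [152. 145.] 86.9
oil_bottle 0.75 820 med [0.609 0.029 0.044] top 0.079 rect [621.  66.] [105.  50.] 65.8
cup 0.72 961 med [0.352 0.189 0.035] top 0.057 rect [345. 234.] [ 58. 126.] 12.7
carton_low 0.87 1253 med [0.748 0.254 0.048] top 0.057 rect [768. 327.] [203.  96.] 69.5
wrench 0.83 344 med [0.66  0.13  0.005] top 0.009 rect [660. 136.] [140.  25.] 83.4
wrench 0.38 2132 med [0.577 0.25  0.011] top 0.05 rect [580. 286.] [ 87. 204.] 0.3
pliers 0.73 753 med [0.355 0.069 0.014] top 0.017 rect [358.  80
[... 605 characters left out ...]
496.] [ 41. 191.] 87.2
dish 0.6 2850 med [0.432 0.375 0.003] top 0.013 rect [429. 377.] [145. 150.] 41.9
oil_bottle 0.58 470 med [0.604 0.053 0.037] top 0.081 rect [638.  -5.] [ 49. 165.] 30.1
cup 0.56 820 med [0.349 0.213 0.035] top 0.055 rect [353. 198.] [58. 76.] 30.4
carton_low 0.62 986 med [0.735 0.29  0.044] top 0.057 rect [751. 277.] [69. 75.] 12.5
wrench 0.64 200 med [0.659 0.133 0.004] top 0.008 rect [662. 132.] [138.  28.] 86.1
pliers 0.89 485 med [0.348 0.072 0.012] top 0.016 rect [359.  65.] [ 47. 182.] 7.6
screwdriver 0.7 517 med [0.473 0.51  0.021] top 0.028 rect [522. 504.] [ 26. 181.] 87.0
screwdriver 0.46 466 med [0.347 0.077 0.012] top 0.017 rect [352.  97.] [ 43. 211.] 5.7
```

```bash
cat >> h.py <<'E'
def goto(pos,jawdeg,op=None):
    """print the needed rotvec/6deg and tool shift/30mm from measured pose to a tool-down pose with jaw along jawdeg (mod 180)"""
    p,R,o=pose()
    best=None
    for k in (0,180):
        a=np.radians(jawdeg+k); x=np.array([np.cos(a),np.sin(a),0]); y=np.array([0,0,-1.]); 
        T=np.c_[x,y,np.cross(x,y)]
        rv=Ro.from_matrix(R.T@T).as_rotvec(degrees=True)
        if best is None or np.linalg.norm(rv)<np.linalg.norm(best[0]): best=(rv,T)
    print("t",round(o['time_s'],2),"tcp",p.round(4),"jaw",np.degrees(np.arctan2(R[1,0],R[0,0])).round(2),"down",R[:,1].round(3),"F",o['wrist_force'].round(1),"op",round(o['opening'],3))
    print("turn/6:",(best[0]/6).round(3)," shift now-axes/30:",(R.T@(np.array(pos)-p)/.03).round(2)," shift after-turn axes/30:",(best[1].T@(np.array(pos)-p)/.03).round(2), "q",o['q'].round(2))
E
python3 - <<'E'
from h import *
for cam in ["side","scene"]:
    p,d=ctrl.camera(cam); c=ctrl.get_calibration(cam); W=cloud(c,d)
    for t,b in [("long",(.40,.56,.03,.19)),("short",(.37,.51,.19,.3))]:
        m=(W[...,2]>.037)&(W[...,2]<.045)&(W[...,0]>b[0])&(W[...,0]<b[1])&(W[...,1]>b[2])&(W[...,1]<b[3])
        m=cv2.morphologyEx(m.astype(np.uint8),cv2.MORPH_OPEN,np.ones((2,2)))>0
        Q=W[m]; print(cam,t,len(Q),cv2.minAreaRect(Q[:,:2].astype(np.float32)*1000),Q.mean(0).round(4))
c=ctrl.get_calibration("wrist"); P,R,o=pose(); print("cam in tool",(R.T@(-c['R'].T@c['t']-P)).round(4),(c['R']@R).round(3),c['intrinsics'][0,0])
goto([.50,.17,.33],0)
E
```

```text
side long 670 ((481.2505187988281, 109.47993469238281), (41.61402130126953, 87.12700653076172), 73.52832794189453) [nan nan nan]
side short 422 ((453.81103515625, 243.1719970703125), (102.07550048828125, 51.450374603271484), 42.44361877441406) [nan nan nan]
scene long 351 ((466.44500732421875, 116.66889953613281), (82.61524200439453, 71.8740234375), 37.36042022705078) [nan nan nan]
scene short 348 ((433.0659484863281, 227.10987854003906), (95.99205780029297, 85.84414672851562), 56.60917282104492) [nan nan nan]
cam in tool [-0.0002 -0.1423  0.0781] [[ 1.     0.001  0.   ]
 [ 0.    -0.306 -0.952]
 [-0.001  0.952 -0.306]] 354.2444518494793
t 1.4 tcp [ 0.2464 -0.5196  0.2313] jaw -64.63 down [ 0. -0. -1.] F [ 0.3 -0.3 -1.1] op 0.998
turn/6: [ -0.    -10.772   0.   ]  shift now-axes/30: [-17.15  -3.29  17.49]  shift after-turn axes/30: [ 8.45 -3.29 22.99] q [-1.33  0.18  1.61  0.    1.35 -0.21]
```

Request:
{"fn": "step_arm", "kwargs": {"commands": [[0, 0, 0, -0.96, -0.16, 0.92, 1], [0, 0, 0, -0.96, -0.16, 0.92, 1], [0, 0, 0, -0.96, -0.16, 0.92, 1], [0, 0, 0, -0.96, -0.16, 0.92, 1], [0, 0, 0, -0.96, -0.16, 0.92, 1], [0, 0, 0, -0.96, -0.16, 0.92, 1], [0, 0, 0, -0.96, -0.16, 0.92, 1], [0, 0, 0, -0.96, -0.16, 0.92, 1], [0, 0, 0, -0.96, -0.16, 0.92, 1], [0, 0, 0, -0.96, -0.16, 0.92, 1]]}}

```text
time_s: 2.4
eef_pos: [0.3726, -0.1396, 0.2798]
eef_rot: [-0.598, 0.598, -0.378, 0.378]
wrist_force: [0.6, 0.2, 1.1]
opening: 0.997
```

Request:
{"fn": "step_arm", "kwargs": {"commands": [[0, 0, 0, -0.96, -0.16, 0.92, 1], [0, 0, 0, -0.96, -0.16, 0.92, 1], [0, 0, 0, -0.96, -0.16, 0.92, 1], [0, 0, 0, -0.96, -0.16, 0.92, 1], [0, 0, 0, -0.96, -0.16, 0.92, 1], [0, 0, 0, -0.96, -0.16, 0.92, 1], [0, 0, 0, -0.96, -0.16, 0.92, 1], [0, 0, 0, -0.96, -0.16, 0.92, 1], [0, 0, 0, -0.96, -0.16, 0.92, 1], [0, 0, 0, -0.96, -0.16, 0.92, 1]]}}

```text
time_s: 3.4
eef_pos: [0.4986, 0.2392, 0.3276]
eef_rot: [0.598, -0.598, 0.378, -0.378]
wrist_force: [0.7, -0.5, 0.7]
opening: 0.998
```

Request:
{"fn": "step_arm", "kwargs": {"commands": [[0, -1, 0, 0, 0, 0, 1], [0, -1, 0, 0, 0, 0, 1], [0, -1, 0, 0, 0, 0, 1], [0, -1, 0, 0, 0, 0, 1], [0, -1, 0, 0, 0, 0, 1], [0, -1, 0, 0, 0, 0, 1], [0, -1, 0, 0, 0, 0, 1], [0, -1, 0, 0, 0, 0, 1], [0, -1, 0, 0, 0, 0, 1], [0, -1, 0, 0, 0, 0, 1]]}}

```text
time_s: 4.4
eef_pos: [0.4984, 0.2374, 0.3273]
eef_rot: [0.707, -0.707, 0.027, -0.027]
wrist_force: [0.9, -0.3, -0.4]
opening: 1.0
```

Request:
{"fn": "step_arm", "kwargs": {"commands": [[0, -0.77, 0, 0, 0, 0, 1], [0, 0, 0, 0, 0, 0, 1], [0, 0, 0, 0, 0, 0, 1]]}}

```text
time_s: 4.7
eef_pos: [0.4983, 0.2374, 0.3273]
eef_rot: [-0.707, 0.707, -0.001, 0.001]
wrist_force: [-0.5, -0.2, 1.1]
opening: 0.998
```

Run:
```python
from h import *
goto([.5,.24,.33],0)
c=ctrl.get_calibration("wrist"); p,d=ctrl.camera("wrist"); cv2.imwrite("pics/w1.png",p); np.savez("pics/w1.npz",p=p,d=d,R=c['R'],t=c['t'],intrinsics=c['intrinsics'],D=c['D'])
```

```text
t 4.7 tcp [0.4983 0.2374 0.3273] jaw -0.13 down [-0. -0. -1.] F [-0.5 -0.2  1.1] op 0.998
turn/6: [ 0.    -0.022 -0.   ]  shift now-axes/30: [ 0.06 -0.09  0.09]  shift after-turn axes/30: [ 0.06 -0.09  0.09] q [ 0.23  0.06  1.54 -0.    1.53  0.23]
```

View pics/w1.png

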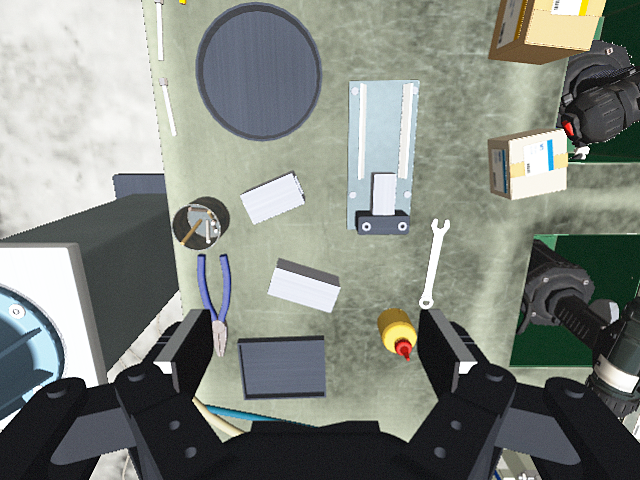

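From above: short sleeve at (272,198), long sleeve at (304,286), gauge channel running (384,85) to (384,220) with its block at (383,223). The dish is at (259,70), the tray at (283,367), the wrench at (434,262) and the bottle at (397,333).

```bash
cat >> h.py <<'E'
def rect_at(c,W,zlo,zhi,b,pix=False):
    m=(W[...,2]>zlo)&(W[...,2]<zhi)&(W[...,0]>b[0])&(W[...,0]<b[1])&(W[...,1]>b[2])&(W[...,1]<b[3])
    m=cv2.morphologyEx(m.astype(np.uint8),cv2.MORPH_OPEN,np.ones((3,3)))
    n,l,s,_=cv2.connectedComponentsWithStats(m)
    if n<2: return None
    k=1+np.argmax(s[1:,4]); Q=W[l==k]
    r=cv2.minAreaRect(Q[:,:2].astype(np.float32)*1000)
    return len(Q),np.round(r[0],1),np.round(r[1],1),round(r[2],2),"mean",(Q.mean(0)*1000).round(1),"med z",np.median(Q[:,2]).round(4)
E
python3 - <<'E'
from h import *
f=np.load("pics/w1.npz"); c={k:f[k] for k in f.files}; W=cloud(c,c['d'])
for n,zl,zh,b in [("long",.036,.045,(.40,.57,.03,.17)),("short",.036,.045,(.37,.51,.18,.32)),("block",.044,.052,(.5,.65,.1,.3)),("bar",.037,.0435,(.54,.63,.18,.3)),("base",.006,.011,(.5,.66,.15,.42)),("rail",.021,.027,(.50,.59,.2,.42)),("rail2",.021,.027,(.59,.66,.2,.42)),("tray floor",.001,.006,(.37,.51,-.1,.04)),("trayrim",.010,.016,(.35,.53,-.12,.06)),("dishrim",.010,.016,(.33,.53,.28,.48)),("cup",.05,.07,(.3,.4,.15,.27)),("bottle",.03,.1,(.55,.66,0,.1))]:
    print(n,rect_at(c,W,zl,zh,b))
E
```

```text
long (1888, array([481.9, 113.7]), array([40.8, 89.7]), 70.82, 'mean', array([481.5, 114.7,  39.5]), 'med z', np.float64(0.0395))
short (1840, array([444.9, 236.1]), array([69.8, 40.2]), 22.78, 'mean', array([445.2, 236.8,  39.6]), 'med z', np.float64(0.0396))
block (940, array([581.9, 204.7]), array([64. , 23.9]), 1.38, 'mean', array([581.2, 205.4,  47.6]), 'med z', np.float64(0.0474))
bar (924, array([581.6, 241.1]), array([27.1, 50.1]), 0.73, 'mean', array([581.2, 241.7,  41. ]), 'med z', np.float64(0.041))
base (4905, array([573. , 281.7]), array([ 67., 183.]), 0.33, 'mean', array([570.3, 306.5,   7.7]), 'med z', np.float64(0.0076))
rail (39, array([552. , 321.8]), array([ 2.8, 13.7]), 1.66, 'mean', array([552.1, 321.8,  23. ]), 'med z', np.float64(0.0229))
rail2 (73, array([609.6, 328.3]), array([ 3.7, 24.8]), 1.67, 'mean', array([609.3, 328.8,  22.8]), 'med z', np.float64(0.0227))
tray floor (3818, array([446.9, -37.2]), array([124.1,  93.9]), 1.66, 'mean', array([446.7, -36.9,   2.6]), 'med z', np.float64(0.0025))
trayrim (357, array([358. ,  27.1]), array([64.6, 15.9]), 89.78, 'mean', array([357.4,  29.9,  13. ]), 'med z', np.float64(0.013))
dishrim (246, array([482.8, 423.5]), array([11.6, 70. ]), 41.84, 'mean', array([482.8, 424.9,  12.3]), 'med z', np.float64(0.0123))
cup (58, array([335.5, 186.5]), array([12.7,  9.8]), 18.39, 'mean', array([336.7, 188.5,  57.5]), 'med z', np.float64(0.0565))
bottle (1047, array([611.9,  47. ]), array([47.8, 41. ]), 21.05, 'mean', array([609.6,  52. ,  52.8]), 'med z', np.float64(0.0503))
```

Run:
```python
import cv2
p=cv2.imread("pics/w1.png")
cv2.imwrite("pics/w1a.png",cv2.resize(p[150:330,220:360],None,fx=4,fy=3.3*4/4,interpolation=cv2.INTER_CUBIC))
s=cv2.imread("pics/scene0.png"); cv2.imwrite("pics/s0a.png",cv2.resize(s[210:290,320:420],None,fx=7,fy=7,interpolation=cv2.INTER_CUBIC))
```

```text
(no output)
```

View pics/w1a.png

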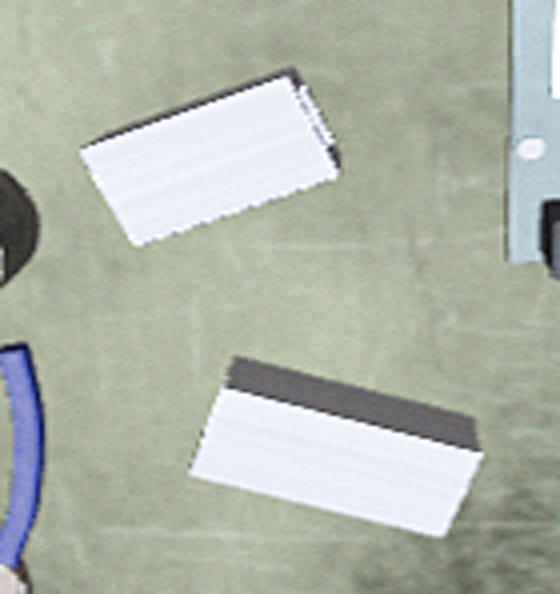

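View pics/s0a.png

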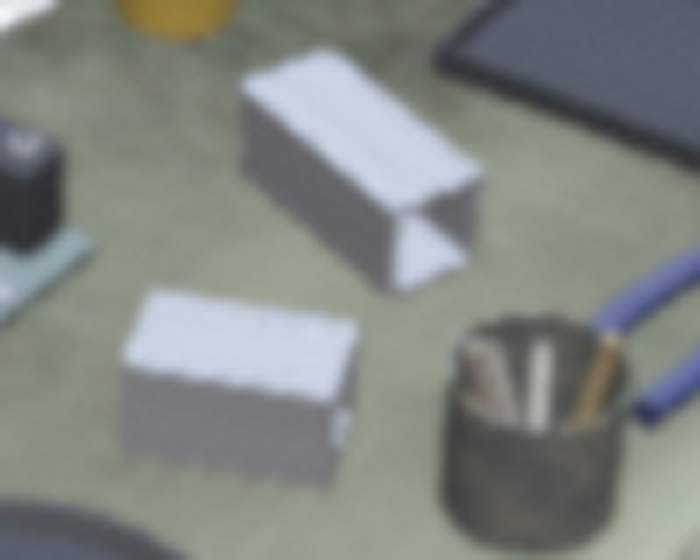

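Long sleeve: thin walls, so probably the 32 mm bore. The short one has thick walls. All measured sizes match the given ones (89.7x40.8, 69.8x40.2, bar 27.1x50.1, block 64x23.9, top height about 39.6). I'll start with the long grey sleeve at wrist pixel (304,286). It isn't turquoise and is 90 mm long.

Request:
{"fn": "step_arm", "kwargs": {"commands": [[0, 0, 0, -0.11, 0, -0.82, 1], [0, 0, 0, -0.11, 0, -0.82, 1], [0, 0, 0, -0.11, 0, -0.82, 1], [0, 0, 0, -0.11, 0, -0.82, 1], [0, 0, 0, -0.11, 0, -0.82, 1]]}}

```text
time_s: 5.25
eef_pos: [0.4816, 0.1135, 0.3274]
eef_rot: [-0.707, 0.707, -0.0, 0.001]
wrist_force: [-0.1, -0.8, 0.2]
opening: 1.005
```

Request:
{"fn": "step_arm", "kwargs": {"commands": [[0, -1, 0, 0, 0.5, 0, 1], [0, -1, 0, 0, 0.5, 0, 1], [0, -1, 0, 0, 0.5, 0, 1], [0, -1, 0, 0, 0.5, 0, 1], [0, -1, 0, 0, 0.5, 0, 1], [0, -1, 0, 0, 0.5, 0, 1], [0, -1, 0, 0, 0.5, 0, 1], [0, -1, 0, 0, 0.5, 0, 1], [0, -1, 0, 0, 0.5, 0, 1], [0, -1, 0, 0, 0.5, 0, 1]]}}

```text
time_s: 6.25
eef_pos: [0.4819, 0.1144, 0.1768]
eef_rot: [-0.612, 0.612, 0.354, -0.354]
wrist_force: [-0.5, -0.0, 0.3]
opening: 1.0
```

Request:
{"fn": "step_arm", "kwargs": {"commands": [[0, -1, 0, 0, 0.5, 0, 1], [0, -0.78, 0, 0, 0.5, 0, 1], [0, 0, 0, 0, 0, 0, 1]]}}

```text
time_s: 6.55
eef_pos: [0.4803, 0.1144, 0.1454]
eef_rot: [0.578, -0.576, -0.408, 0.41]
wrist_force: [-0.1, 0.2, 1.0]
opening: 1.0
```

```bash
cat >> h.py <<'E'
def wshot(n):
    c=ctrl.get_calibration("wrist"); p,d=ctrl.camera("wrist"); cv2.imwrite(f"pics/{n}.png",p); c['d']=d; c['p']=p
    return c,cloud(c,d)
E
python3 - <<'E'
from h import *
goto([.4817,.114,.016],70.8)
c,W=wshot("w2")
print(rect_at(c,W,.034,.046,(.40,.57,.03,.19)))
E
```

```text
t 6.55 tcp [0.4803 0.1144 0.1454] jaw 70.63 down [-0.004  0.    -1.   ] F [-0.1  0.2  1. ] op 1.0
turn/6: [-0.036 -0.028 -0.012]  shift now-axes/30: [ 0.01  4.31 -0.07]  shift after-turn axes/30: [ 0.    4.31 -0.05] q [-0.01  0.1   1.88  0.    1.16 -1.24]
(6291, array([482.2, 112.5]), array([40.1, 90.6]), 71.2, 'mean', array([479.5, 113.5,  39.6]), 'med z', np.float64(0.0396))
```

View pics/w2.png

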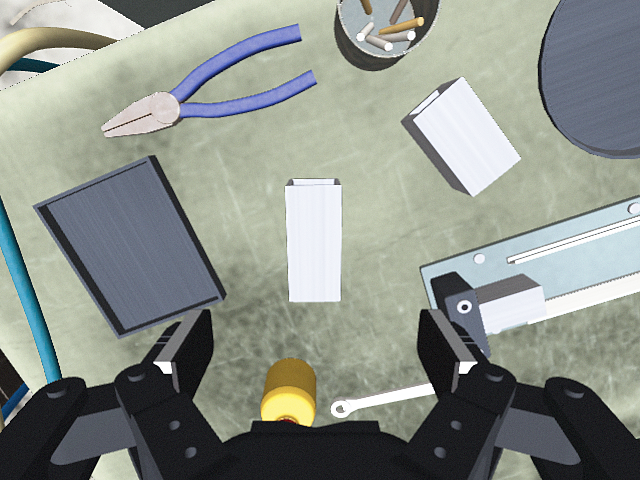

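Request:
{"fn": "step_arm", "kwargs": {"commands": [[-0.04, -0.06, 0, -0.03, 0.85, -0.06, 1], [0, 0, 0, 0, 0.85, 0, 1], [0, 0, 0, 0, 0.85, 0, 1], [0, 0, 0, 0, 0.85, 0, 1], [0, 0, 0, 0, 0.9, 0, 1], [0, 0, 0, 0, 0, 0, 1]]}}

```text
time_s: 7.2
eef_pos: [0.4815, 0.1128, 0.0161]
eef_rot: [-0.576, 0.576, 0.409, -0.411]
wrist_force: [-1.0, 0.2, 1.3]
opening: 1.001
```

Request:
{"fn": "step_arm", "kwargs": {"commands": [[0, 0, 0, 0, 0, 0, 0.3], [0, 0, 0, 0, 0, 0, 0.3], [0, 0, 0, 0, 0, 0, 0.3], [0, 0, 0, 0, 0, 0, 0.3], [0, 0, 0, 0, 0, 0, 0.3], [0, 0, 0, 0, 0, 0, 0.3]]}}

```text
time_s: 7.8
eef_pos: [0.4853, 0.1128, 0.0203]
eef_rot: [-0.574, 0.578, 0.413, -0.409]
wrist_force: [-0.6, 0.5, 7.1]
opening: 0.454
```

Run:
```python
from h import *
goto([.482,.113,.016],71)
p,d=ctrl.camera("side"); cv2.imwrite("pics/side1.png",cv2.resize(p[200:380,180:420],None,fx=3.3,fy=3.3))
```

```text
t 7.8 tcp [0.4853 0.1128 0.0203] jaw 71.02 down [ 0.007 -0.002 -1.   ] F [-0.6  0.5  7.1] op 0.454
turn/6: [0.071 0.003 0.009]  shift now-axes/30: [-0.03  0.14  0.11]  shift after-turn axes/30: [-0.03  0.14  0.11] q [-0.01  0.32  1.94 -0.    0.88 -1.25]
```

View pics/side1.png

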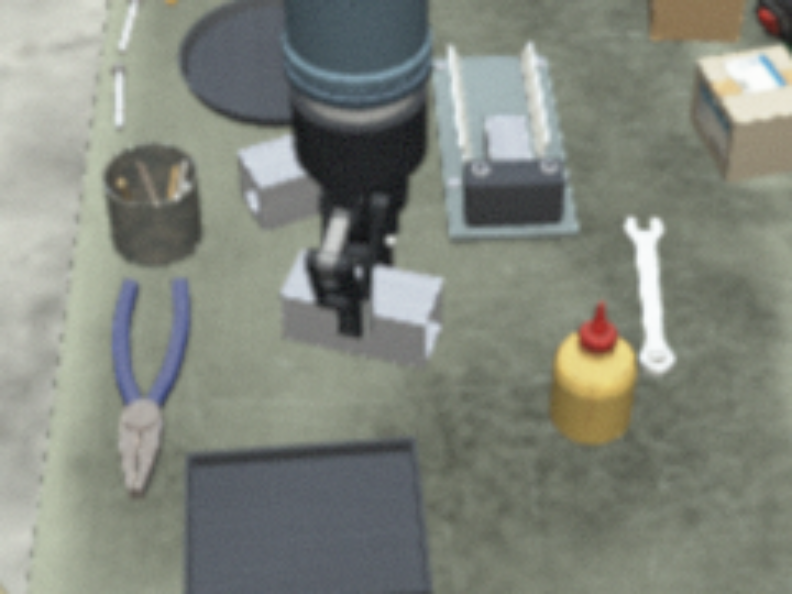

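Request:
{"fn": "step_arm", "kwargs": {"commands": [[0, 0, 0, 0, -0.5, 0, 0.3], [0, 0, 0, 0, -0.8, 0, 0.3], [0, 0, 0, 0, -0.9, 0, 0.3], [0, 0, 0, 0, -0.9, 0, 0.3], [0, 0, 0, 0, -0.4, 0, 0.3]]}}

```text
time_s: 8.35
eef_pos: [0.4848, 0.113, 0.1264]
eef_rot: [-0.573, 0.578, 0.413, -0.409]
wrist_force: [0.9, -0.2, -1.2]
opening: 0.452
```

Request:
{"fn": "step_arm", "kwargs": {"commands": [[0, 1, 0, 0, 0, 0, 0.3], [0, 1, 0, 0, 0, 0, 0.3], [0, 1, 0, 0, 0, 0, 0.3], [0, 1, 0, 0, 0, 0, 0.3], [0, 1, 0, 0, 0, 0, 0.3], [0, 1, 0, 0, 0, 0, 0.3], [0, 1, 0, 0, 0, 0, 0.3], [0, 1, 0, 0, 0, 0, 0.3], [0, 1, 0, 0, 0, 0, 0.3], [0, 1, 0, 0, 0, 0, 0.3]]}}

```text
time_s: 9.35
eef_pos: [0.4827, 0.113, 0.1228]
eef_rot: [-0.703, 0.705, 0.067, -0.065]
wrist_force: [0.5, -0.4, -3.4]
opening: 0.451
```

Request:
{"fn": "step_arm", "kwargs": {"commands": [[0, 1, 0, 0, 0, 0, 0.3], [0, 0.7, 0, 0, 0, 0, 0.3], [0, 0, 0, 0, 0, 0, 0.3]]}}

```text
time_s: 9.65
eef_pos: [0.4828, 0.113, 0.1229]
eef_rot: [-0.707, 0.708, 0.006, -0.004]
wrist_force: [-0.7, -0.4, -2.2]
opening: 0.455
```

Run:
```python
from h import *
goto([.5807,.313,.110],0.7)
```

```text
t 9.65 tcp [0.4828 0.113  0.1229] jaw 0.79 down [ 0.003 -0.001 -1.   ] F [-0.7 -0.4 -2.2] op 0.455
turn/6: [0.013 0.014 0.031]  shift now-axes/30: [3.35 0.43 6.62]  shift after-turn axes/30: [3.34 0.43 6.63] q [-0.01  0.13  1.9  -0.    1.11 -0.02]
```

Request:
{"fn": "step_arm", "kwargs": {"commands": [[0, 0, 0, 0.42, 0, 0.83, 0.3], [0, 0, 0, 0.42, 0, 0.83, 0.3], [0, 0, 0, 0.42, 0, 0.83, 0.3], [0, 0, 0, 0.42, 0, 0.83, 0.3], [0, 0, 0, 0.42, 0, 0.83, 0.3], [0, 0, 0, 0.42, 0, 0.83, 0.3], [0, 0, 0, 0.42, 0, 0.83, 0.3], [0, 0, 0, 0.4, 0, 0.82, 0.3], [0, 0, 0, 0, 0, 0, 0.3], [0, 0, 0, 0, 0, 0, 0.3]]}}

```text
time_s: 10.65
eef_pos: [0.5799, 0.3134, 0.1225]
eef_rot: [-0.706, 0.708, 0.007, -0.005]
wrist_force: [0.3, 0.2, -3.0]
opening: 0.453
```

Run:
```python
from h import *
goto([.5807,.313,.110],0.7)
c,W=wshot("w3")
for n,zl,zh,b in [("sleeve",.12,.16,(.5,.66,.22,.42)),("base",.006,.011,(.5,.66,.15,.42)),("rail",.021,.027,(.50,.59,.2,.42)),("rail2",.021,.027,(.59,.66,.2,.42)),("block",.044,.052,(.5,.65,.1,.3)),("bar",.037,.0435,(.54,.63,.18,.3))]: print(n,rect_at(c,W,zl,zh,b))
```

```text
t 10.65 tcp [0.5799 0.3134 0.1225] jaw 0.97 down [ 0.003 -0.002 -1.   ] F [ 0.3  0.2 -3. ] op 0.453
turn/6: [0.021 0.046 0.024]  shift now-axes/30: [ 0.03  0.42 -0.01]  shift after-turn axes/30: [ 0.03  0.42 -0.01] q [ 0.32  0.47  1.47 -0.    1.21  0.3 ]
sleeve (23422, array([579.4, 315.6]), array([66.5, 91.2]), 1.02, 'mean', array([579.4, 321.5, 142.4]), 'med z', np.float64(0.1419))
base (3672, array([580.9, 349.9]), array([83.5, 46.7]), 0.36, 'mean', array([586. , 358.1,   7.7]), 'med z', np.float64(0.0076))
rail (151, array([552.4, 356.9]), array([ 3.5, 20.5]), 0.02, 'mean', array([552.4, 357.4,  23. ]), 'med z', np.float64(0.023))
rail2 (185, array([609.5, 355.4]), array([ 3.7, 25.5]), 0.54, 'mean', array([609.6, 355.9,  22.9]), 'med z', np.float64(0.0229))
block None
bar None
```

View pics/w3.png

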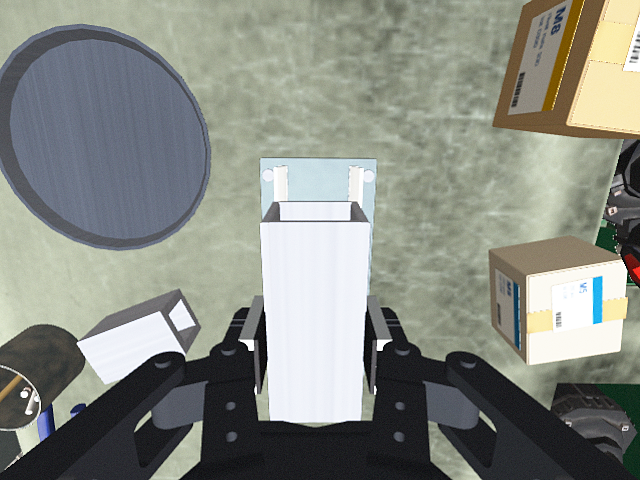

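Request:
{"fn": "step_arm", "kwargs": {"commands": [[0, 0.07, 0, 0.04, 0.6, 0.05, 0.3], [0, 0, 0, 0, 0.8, 0, 0.3], [0, 0, 0, 0, 0.8, 0, 0.3], [0, 0, 0, 0, 0.5, 0, 0.3], [0, 0, 0, 0, 0.2, 0, 0.3], [0, 0, 0, 0, 0.1, 0, 0.3], [0, 0, 0, 0, 0, 0, 0.3]]}}

```text
time_s: 11.4
eef_pos: [0.5825, 0.3147, 0.0337]
eef_rot: [-0.707, 0.708, 0.004, -0.001]
wrist_force: [0.3, -0.3, -3.0]
opening: 0.451
```

Run:
```python
from h import *
goto([.581,.3155,.0285],0.5)
p,d=ctrl.camera("side"); cv2.imwrite("pics/side2.png",cv2.resize(p[180:300,260:400],None,fx=5,fy=5))
p,d=ctrl.camera("scene"); cv2.imwrite("pics/scene2.png",cv2.resize(p[200:300,230:370],None,fx=5,fy=5))
```

```text
t 11.4 tcp [0.5825 0.3147 0.0337] jaw 0.4 down [ 0.005 -0.001 -1.   ] F [ 0.3 -0.3 -3. ] op 0.451
turn/6: [ 0.012 -0.016  0.044]  shift now-axes/30: [-0.05  0.17  0.03]  shift after-turn axes/30: [-0.05  0.17  0.03] q [ 0.32  0.59  1.49 -0.    1.06  0.31]
```

View pics/side2.png

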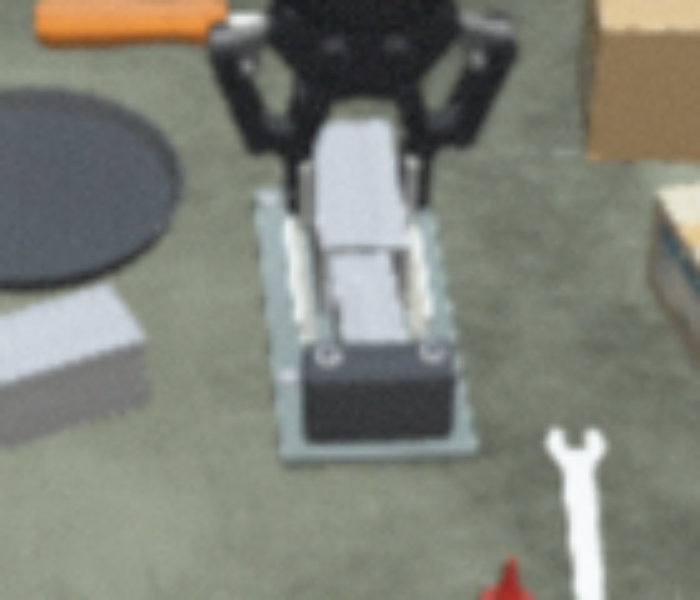

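View pics/scene2.png

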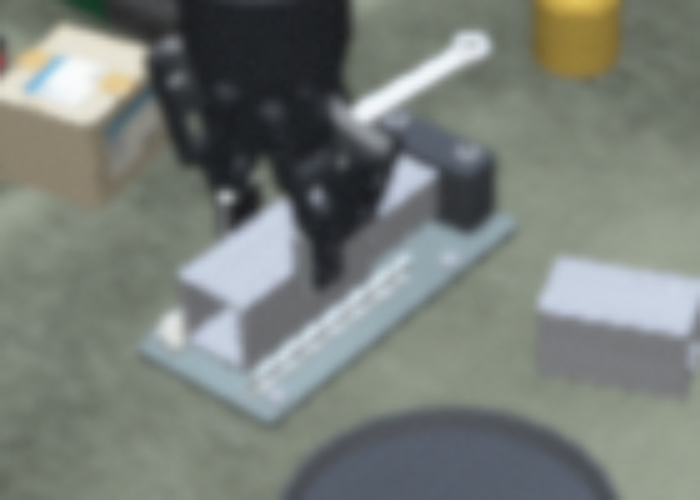

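Request:
{"fn": "step_arm", "kwargs": {"commands": [[0, 0, 0, -0.05, 0.06, 0, 0.3], [0, 0, 0, 0, 0.08, 0, 0.3], [0, 0, 0, 0, 0.05, 0, 0.3], [0, 0, 0, 0, 0, 0, 0.3]]}}

```text
time_s: 11.9
eef_pos: [0.5807, 0.3149, 0.0284]
eef_rot: [-0.707, 0.708, 0.004, -0.001]
wrist_force: [-2.2, 0.4, 2.4]
opening: 0.451
```

Run:
```python
from h import *
goto([.581,.3155,.0285],0.5)
```

```text
t 11.9 tcp [0.5807 0.3149 0.0284] jaw 0.41 down [ 0.004 -0.001 -1.   ] F [-2.2  0.4  2.4] op 0.451
turn/6: [ 0.011 -0.014  0.04 ]  shift now-axes/30: [ 0.01 -0.    0.02]  shift after-turn axes/30: [ 0.01 -0.    0.02] q [ 0.32  0.59  1.5  -0.    1.05  0.31]
```

Request:
{"fn": "step_arm", "kwargs": {"commands": [[0, 0, 0, 0, 0, 0, 0.6], [0, 0, 0, 0, 0, 0, 0.75], [0, 0, 0, 0, 0, 0, 0.75], [0, 0, 0, 0, -0.5, 0, 0.75], [0, 0, 0, 0, -0.9, 0, 0.75], [0, 0, 0, 0, -0.9, 0, 0.75], [0, 0, 0, 0, -0.3, 0, 0.12], [0, 0, 0, 0, 0, 0, 0.12]]}}

```text
time_s: 12.7
eef_pos: [0.5818, 0.3153, 0.1084]
eef_rot: [0.707, -0.707, -0.005, -0.0]
wrist_force: [-0.5, -0.3, 0.3]
opening: 0.419
```

Run:
```python
from h import *
goto([.581,.393,.100],0.5)
c,W=wshot("w4")
for n,zl,zh,b in [("sleeve",.043,.052,(.5,.66,.23,.42)),("base",.006,.011,(.5,.66,.15,.42))]: print(n,rect_at(c,W,zl,zh,b))
```

```text
t 12.7 tcp [0.5818 0.3153 0.1084] jaw 0.41 down [ 0.008  0.    -1.   ] F [-0.5 -0.3  0.3] op 0.419
turn/6: [-0.    -0.014  0.079]  shift now-axes/30: [-0.01  0.28  2.59]  shift after-turn axes/30: [-0.    0.28  2.59] q [ 0.32  0.49  1.47 -0.    1.18  0.31]
sleeve (9019, array([580.2, 317.6]), array([40.1, 90.2]), 0.46, 'mean', array([580.2, 320.9,  47.6]), 'med z', np.float64(0.0476))
base (1683, array([581. , 367.5]), array([83. , 10.7]), 0.34, 'mean', array([581. , 368.1,   7.7]), 'med z', np.float64(0.0076))
```

View pics/w4.png

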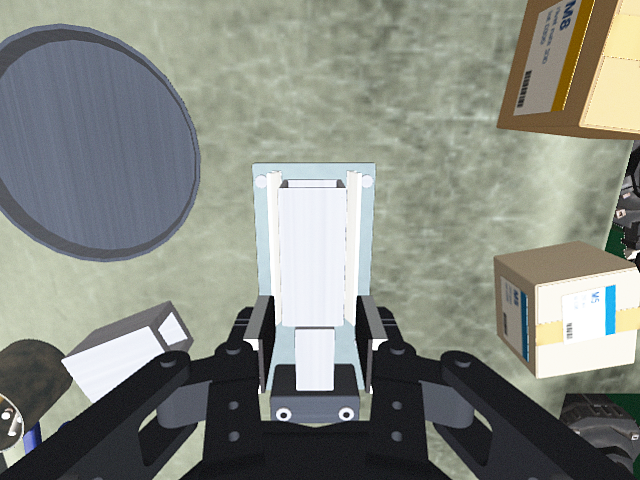

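Request:
{"fn": "step_arm", "kwargs": {"commands": [[0, 0, 0.08, -0.04, 0, 0.8, 0.12], [0, 0, 0, 0, 0, 0.8, 0.12], [0, 0, 0, 0, 0, 0.84, 0.12], [0, 0, 0, 0, 0.8, 0, 0.12], [0, 0, 0, 0, 0.8, 0, 0.12], [0, 0, 0, 0, 0.8, 0, 0.12], [0, 0, 0, 0, 0.6, 0, 0.12], [0, 0, 0, 0, 0, 0, 0.12]]}}

```text
time_s: 13.55
eef_pos: [0.5748, 0.3863, 0.0105]
eef_rot: [-0.705, 0.709, -0.002, -0.007]
wrist_force: [-0.7, 0.2, -0.2]
opening: 0.12
```

Run:
```python
from h import *
goto([.5805,.318,.016],0.5)
c,W=wshot("w5")
p,d=ctrl.camera("side"); cv2.imwrite("pics/side3.png",cv2.resize(p[180:300,260:400],None,fx=5,fy=5))
p,d=ctrl.camera("scene"); cv2.imwrite("pics/scene3.png",cv2.resize(p[200:300,230:370],None,fx=5,fy=5))
```

```text
t 13.55 tcp [0.5748 0.3863 0.0105] jaw 0.4 down [-0.012 -0.005 -1.   ] F [-0.7  0.2 -0.2] op 0.12
turn/6: [ 0.046 -0.016 -0.116]  shift now-axes/30: [ 0.17 -0.17 -2.28]  shift after-turn axes/30: [ 0.17 -0.18 -2.28] q [0.42 0.69 1.39 0.   1.08 0.41]
```

View pics/w5.png

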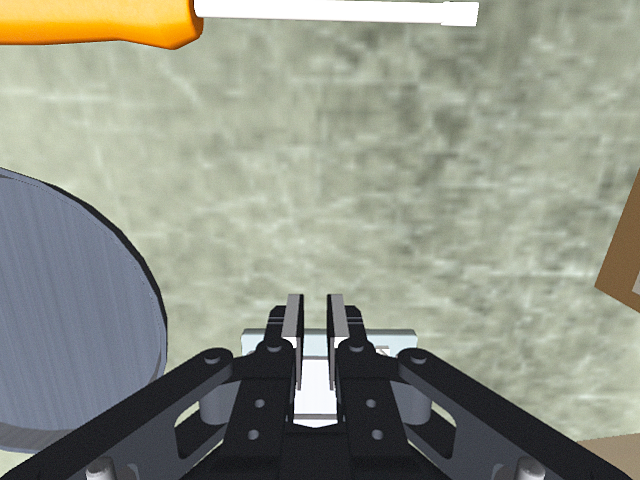

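View pics/scene3.png

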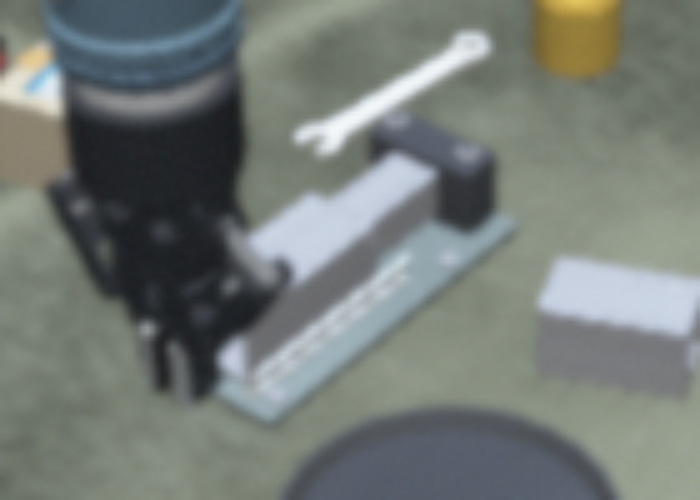

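Request:
{"fn": "step_arm", "kwargs": {"commands": [[0.05, -0.02, -0.11, 0.18, -0.26, -0.1, 0.11], [0, 0, 0, 0, 0, 0, 0.11], [0, 0, 0, 0, 0, 0, 0.11]]}}

```text
time_s: 14.0
eef_pos: [0.5849, 0.3851, 0.0253]
eef_rot: [0.709, -0.705, -0.007, -0.0]
wrist_force: [-1.5, 0.9, 0.6]
opening: 0.114
```

Run:
```python
from h import *
goto([.5807,.378,.018],0.5)
```

```text
t 14.0 tcp [0.5849 0.3851 0.0253] jaw 0.5 down [ 0.01   0.005 -1.   ] F [-1.5  0.9  0.6] op 0.114
turn/6: [-0.048  0.001  0.094]  shift now-axes/30: [-0.14  0.24 -0.24]  shift after-turn axes/30: [-0.14  0.24 -0.24] q [0.41 0.66 1.39 0.   1.08 0.4 ]
```

Request:
{"fn": "step_arm", "kwargs": {"commands": [[0, 0, 0, 0, 0, 0, 0.11]]}}

```text
time_s: 14.1
eef_pos: [0.584, 0.385, 0.0241]
eef_rot: [0.709, -0.706, -0.006, 0.0]
wrist_force: [-0.5, -0.0, -1.1]
opening: 0.108
```

Request:
{"fn": "step_arm", "kwargs": {"commands": [[0, 0, 0, 0, 0, 0, 0.11]]}}

```text
time_s: 14.2
eef_pos: [0.5835, 0.3849, 0.0235]
eef_rot: [0.708, -0.706, -0.006, 0.001]
wrist_force: [0.4, 0.8, 0.3]
opening: 0.108
```

Run:
```python
from h import *
goto([.5807,.378,.018],0.5)
for i in range(4):
    ctrl.camera("side"); print(pose()[0].round(4),pose()[2]['dq'].round(4))
```

```text
t 14.2 tcp [0.5835 0.3849 0.0235] jaw 0.53 down [ 0.007  0.004 -1.   ] F [0.4 0.8 0.3] op 0.108
turn/6: [-0.037  0.005  0.068]  shift now-axes/30: [-0.1   0.18 -0.23]  shift after-turn axes/30: [-0.1   0.18 -0.23] q [0.41 0.67 1.39 0.   1.08 0.4 ]
[0.5835 0.3849 0.0234] [-0.0012  0.0026  0.0013 -0.0036  0.0014  0.0007]
[0.5834 0.3849 0.0232] [-0.0012  0.003  -0.0014  0.0004  0.0004 -0.0016]
[0.5834 0.3849 0.0232] [ 0.0007  0.0003 -0.0001  0.0004 -0.0011 -0.0003]
[0.5835 0.3849 0.0232] [ 0.0007 -0.0001 -0.0006 -0.     -0.0008 -0.001 ]
```

Request:
{"fn": "step_arm", "kwargs": {"commands": [[-0.03, 0, 0.06, -0.09, 0.17, 0, 0.11], [0, 0, 0, 0, 0, 0, 0.11], [0, 0, 0, 0, 0, 0, 0.11], [0, 0, 0, 0, 0, 0, 0.11]]}}

```text
time_s: 14.8
eef_pos: [0.5809, 0.3849, 0.0182]
eef_rot: [0.707, -0.707, -0.004, 0.003]
wrist_force: [0.7, 1.2, 0.1]
opening: 0.113
```

Run:
```python
from h import *
goto([.5807,.378,.018],0.5)
```

```text
t 14.8 tcp [0.5809 0.3849 0.0182] jaw 0.54 down [ 0.001  0.001 -1.   ] F [0.7 1.2 0.1] op 0.113
turn/6: [-0.006  0.006  0.007]  shift now-axes/30: [-0.01  0.01 -0.23]  shift after-turn axes/30: [-0.01  0.01 -0.23] q [0.42 0.67 1.39 0.   1.08 0.41]
```

Request:
{"fn": "step_arm", "kwargs": {"commands": [[0, 0, 0, 0, 0, -0.23, 0.11], [0, 0, 0, 0, 0, -0.23, 0.11], [0, 0, 0, 0, 0, -0.23, 0.11], [0, 0, 0, 0, 0, -0.23, 0.11], [0, 0, 0, 0, 0, 0, 0.11]]}}

```text
time_s: 15.3
eef_pos: [0.5814, 0.356, 0.0184]
eef_rot: [0.707, -0.707, -0.003, 0.003]
wrist_force: [-0.7, -0.9, 0.6]
opening: 0.109
```

Run:
```python
from h import *
goto([.581,.318,.018],0.5)
p,d=ctrl.camera("side"); cv2.imwrite("pics/side4.png",cv2.resize(p[180:300,260:400],None,fx=5,fy=5))
```

```text
t 15.3 tcp [0.5814 0.356  0.0184] jaw 0.46 down [ 0.001  0.    -1.   ] F [-0.7 -0.9  0.6] op 0.109
turn/6: [-0.003 -0.006  0.007]  shift now-axes/30: [-0.03  0.01 -1.27]  shift after-turn axes/30: [-0.03  0.01 -1.27] q [0.38 0.65 1.43 0.   1.06 0.37]
```

View pics/side4.png

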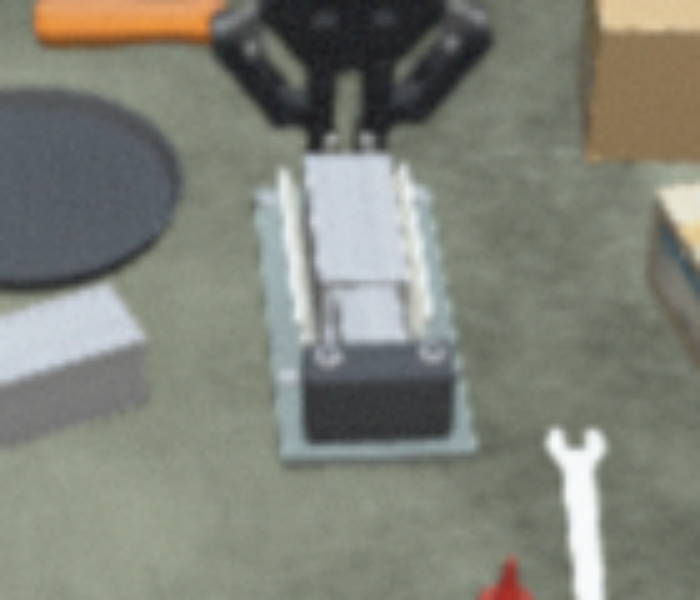

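Request:
{"fn": "step_arm", "kwargs": {"commands": [[0, 0, 0, 0, 0, -0.2, 0.11], [0, 0, 0, 0, 0, -0.2, 0.11], [0, 0, 0, 0, 0, -0.2, 0.11], [0, 0, 0, 0, 0, -0.2, 0.11], [0, 0, 0, 0, 0, -0.2, 0.11], [0, 0, 0, 0, 0, 0, 0.11]]}}

```text
time_s: 15.95
eef_pos: [0.5816, 0.3262, 0.0182]
eef_rot: [0.707, -0.707, -0.003, 0.003]
wrist_force: [0.2, -0.7, -0.3]
opening: 0.109
```

Request:
{"fn": "step_arm", "kwargs": {"commands": [[0, 0, 0, 0, 0, -0.1, 0.11], [0, 0, 0, 0, 0, -0.08, 0.11], [0, 0, 0, 0, 0, 0, 0.11]]}}

```text
time_s: 16.25
eef_pos: [0.5815, 0.3215, 0.0181]
eef_rot: [0.707, -0.707, -0.003, 0.003]
wrist_force: [1.2, 0.3, 0.4]
opening: 0.112
```

Run:
```python
from h import *
goto([.581,.318,.018],0.5)
p,d=ctrl.camera("side"); cv2.imwrite("pics/side5.png",cv2.resize(p[180:300,260:400],None,fx=5,fy=5))
c=ctrl.get_calibration("side"); W=cloud(c,d); print(rect_at(c,W,.042,.052,(.5,.66,.225,.42)))
```

```text
t 16.25 tcp [0.5815 0.3215 0.0181] jaw 0.53 down [ 0.001  0.    -1.   ] F [1.2 0.3 0.4] op 0.112
turn/6: [-0.003  0.005  0.006]  shift now-axes/30: [-0.02  0.   -0.12]  shift after-turn axes/30: [-0.02  0.   -0.12] q [0.33 0.62 1.49 0.   1.04 0.32]
(476, array([578.8, 272.5]), array([39.9, 93.8]), 0.14, 'mean', array([578.5, 269.1,  47.8]), 'med z', np.float64(0.0479))
```

View pics/side5.png

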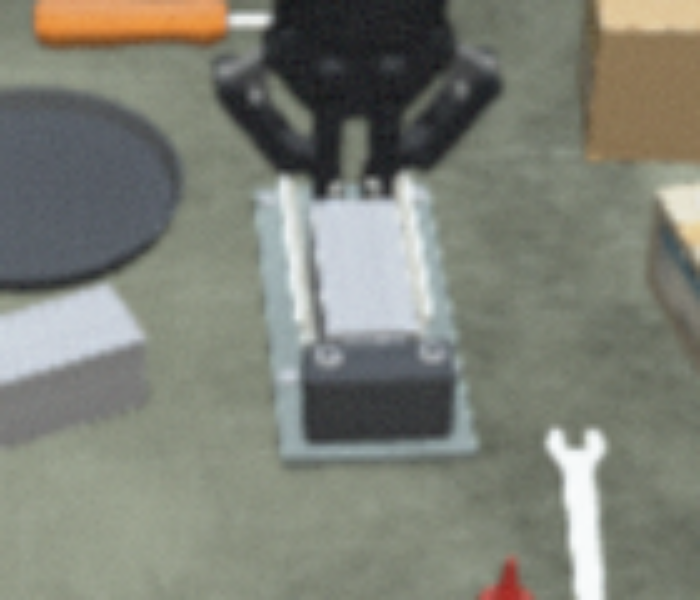

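The sleeve is sliding over the bar, with a few mm left to the block. I'll finish with small steps and watch the force.

Request:
{"fn": "step_arm", "kwargs": {"commands": [[0, 0, 0, 0, 0, -0.06, 0.11], [0, 0, 0, 0, 0, -0.05, 0.11], [0, 0, 0, 0, 0, 0, 0.11], [0, 0, 0, 0, 0, 0, 0.11]]}}

```text
time_s: 16.7
eef_pos: [0.5814, 0.3184, 0.0181]
eef_rot: [0.707, -0.707, -0.003, 0.003]
wrist_force: [0.1, 0.6, -0.0]
opening: 0.11
```

Request:
{"fn": "step_arm", "kwargs": {"commands": [[0, 0, 0, 0, 0, -0.05, 0.11], [0, 0, 0, 0, 0, 0, 0.11]]}}

```text
time_s: 16.9
eef_pos: [0.5815, 0.3169, 0.0181]
eef_rot: [0.707, -0.707, -0.003, 0.003]
wrist_force: [-0.9, 1.2, -0.0]
opening: 0.11
```

Request:
{"fn": "step_arm", "kwargs": {"commands": [[0, 0, 0, 0, 0, -0.05, 0.11], [0, 0, 0, 0, 0, 0, 0.11]]}}

```text
time_s: 17.1
eef_pos: [0.5815, 0.3167, 0.0183]
eef_rot: [0.708, -0.706, -0.004, 0.003]
wrist_force: [0.4, 5.8, -1.9]
opening: 0.108
```

Request:
{"fn": "step_arm", "kwargs": {"commands": [[0, 0, 0, 0, 0, -0.03, 0.11], [0, 0, 0, 0, 0, 0, 0.11], [0, 0, 0, 0, 0, 0, 0.11], [0, 0, 0, 0, 0, 0, 0.11], [0, 0, 0, 0, 0, 0, 0.11], [0, 0, 0, 0, 0, 0, 0.11]]}}

```text
time_s: 17.7
eef_pos: [0.5816, 0.3166, 0.0185]
eef_rot: [0.708, -0.706, -0.004, 0.003]
wrist_force: [-0.6, 8.9, -0.9]
opening: 0.108
```

Run:
```python
from h import *
goto([.581,.318,.018],0.5)
for n in ("side","scene"):
    p,d=ctrl.camera(n)
    a=p[180:300,260:400] if n=="side" else p[200:300,230:370]
    cv2.imwrite(f"pics/{n}6.png",cv2.resize(a,None,fx=5,fy=5))
```

```text
t 17.7 tcp [0.5816 0.3166 0.0185] jaw 0.54 down [ 0.002  0.004 -1.   ] F [-0.6  8.9 -0.9] op 0.108
turn/6: [-0.034  0.007  0.016]  shift now-axes/30: [-0.02  0.02  0.05]  shift after-turn axes/30: [-0.02  0.02  0.05] q [0.32 0.61 1.49 0.   1.03 0.31]
```

View pics/side6.png

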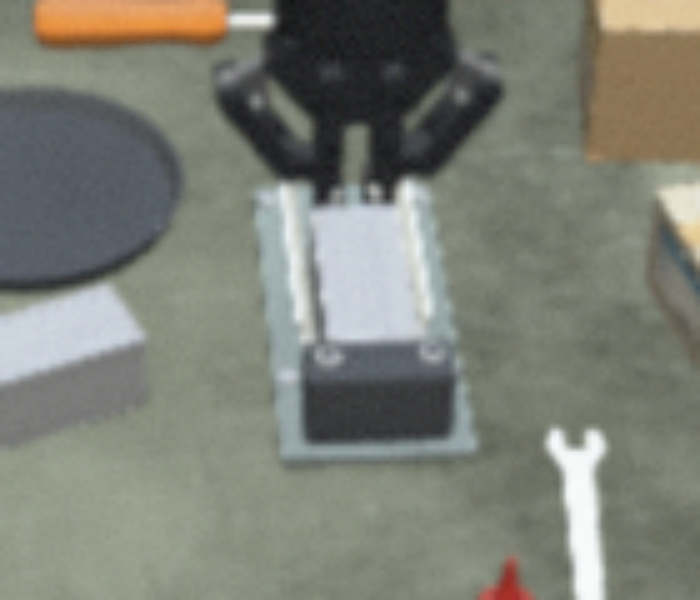

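View pics/scene6.png

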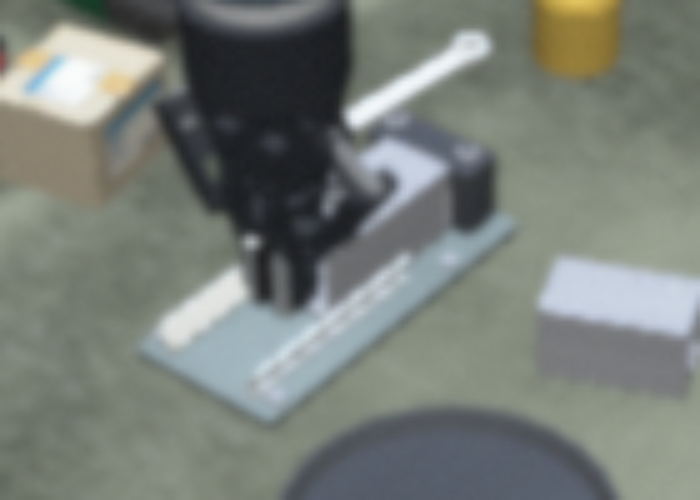

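Request:
{"fn": "step_arm", "kwargs": {"commands": [[0, 0, 0, 0, 0, 0.3, 0.11], [0, 0, 0, 0, 0, 0.2, 0.11], [0, 0, 0, 0, -0.8, 0, 0.3], [0, 0, 0, 0, -0.8, 0, 1], [0, 0, 0, 0, -0.8, 0, 1], [0, 0, 0, 0, -0.4, -0.4, 1], [0, 0, 0, 0, 0, -0.8, 1], [0, 0, 0, 0, 0, -0.6, 1], [0, 0, 0, 0, 0, -0.5, 1], [0, 0, 0, 0, 0, 0, 1]]}}

```text
time_s: 18.8
eef_pos: [0.5818, 0.2581, 0.1013]
eef_rot: [-0.707, 0.707, 0.002, -0.003]
wrist_force: [-0.3, -0.0, 0.5]
opening: 0.999
```

Request:
{"fn": "step_arm", "kwargs": {"commands": [[0, 0, 0, 0, 0, 0, 1], [0, 0, 0, 0, 0, 0, 1]]}}

```text
time_s: 19.0
eef_pos: [0.5819, 0.261, 0.1019]
eef_rot: [0.707, -0.707, -0.003, 0.003]
wrist_force: [-0.4, 0.1, -0.1]
opening: 1.0
```

Run:
```python
from h import *
goto([.581,.2614,.026],0.5)
c,W=wshot("w7")
for n,zl,zh,b in [("sleeve",.0435,.052,(.5,.66,.218,.42)),("base",.006,.011,(.5,.66,.15,.42))]: print(n,rect_at(c,W,zl,zh,b))
```

```text
t 19.0 tcp [0.5819 0.261  0.1019] jaw 0.54 down [ 0.     0.001 -1.   ] F [-0.4  0.1 -0.1] op 1.0
turn/6: [-0.008  0.006  0.004]  shift now-axes/30: [-0.03  2.53  0.01]  shift after-turn axes/30: [-0.03  2.53  0.01] q [0.24 0.45 1.54 0.   1.15 0.23]
sleeve (9297, array([580.9, 262.2]), array([40.1, 88.5]), 0.42, 'mean', array([580.8, 265.2,  47.6]), 'med z', np.float64(0.0477))
base (15519, array([581.6, 281.1]), array([ 83.7, 183.7]), 0.47, 'mean', array([581.7, 313.4,   7.7]), 'med z', np.float64(0.0077))
```

View pics/w7.png

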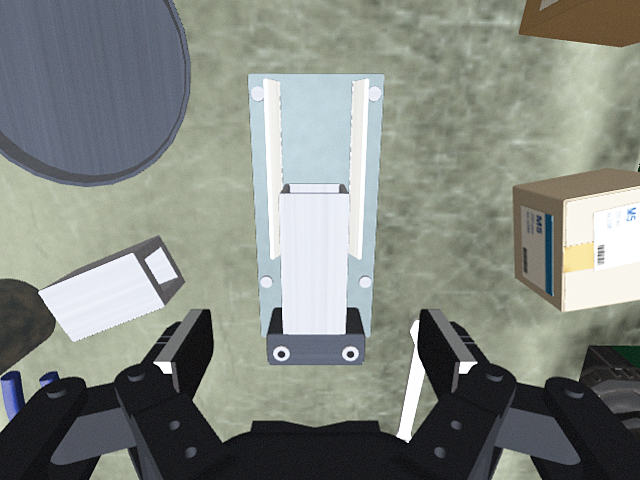

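The long sleeve sits flush against the block at (316,335), with no bar showing, so it is home. Now I'll grip it and draw it off.

Request:
{"fn": "step_arm", "kwargs": {"commands": [[0, 0, 0, -0.03, 0.7, 0, 0.8], [0, 0, 0, 0, 0.8, 0, 0.8], [0, 0, 0, 0, 0.7, 0, 0.8], [0, 0, 0, 0, 0.33, 0, 0.8], [0, 0, 0, 0, 0, 0, 0.8], [0, 0, 0, 0, 0, 0, 0.8], [0, 0, 0, 0, 0, 0, 0.8]]}}

```text
time_s: 19.75
eef_pos: [0.5823, 0.2611, 0.0277]
eef_rot: [0.708, -0.707, -0.004, 0.002]
wrist_force: [-0.7, -0.6, 0.8]
opening: 0.802
```

Request:
{"fn": "step_arm", "kwargs": {"commands": [[0, 0, 0, 0, 0, 0, 0.6], [0, 0, 0, 0, 0, 0, 0.5], [0, 0, 0, 0, 0, 0, 0.3], [0, 0, 0, 0, 0, 0, 0.3], [0, 0, 0, 0, 0, 0, 0.3], [0, 0, 0, 0, 0, 0, 0.3]]}}

```text
time_s: 20.35
eef_pos: [0.5819, 0.2609, 0.0274]
eef_rot: [0.707, -0.707, -0.004, 0.002]
wrist_force: [-0.8, -0.6, 5.3]
opening: 0.452
```

Run:
```python
from h import *
goto([.581,.3214,.026],0.5)
```

```text
t 20.35 tcp [0.5819 0.2609 0.0274] jaw 0.53 down [ 0.002  0.001 -1.   ] F [-0.8 -0.6  5.3] op 0.452
turn/6: [-0.01   0.005  0.022]  shift now-axes/30: [-0.01  0.05  2.02]  shift after-turn axes/30: [-0.01  0.05  2.02] q [0.24 0.55 1.56 0.   1.02 0.23]
```

Request:
{"fn": "step_arm", "kwargs": {"commands": [[0, 0, 0, 0, -0.03, 0, 0.3], [0, 0, 0, 0, 0, 0.3, 0.3], [0, 0, 0, 0, 0, 0.4, 0.3], [0, 0, 0, 0, 0, 0.4, 0.3], [0, 0, 0, 0, 0, 0.4, 0.3], [0, 0, 0, 0, 0, 0.4, 0.3], [0, 0, 0, 0, 0, 0.2, 0.3], [0, 0, 0, 0, 0, 0, 0.3], [0, 0, 0, 0, 0, 0, 0.3]]}}

```text
time_s: 21.25
eef_pos: [0.5805, 0.3255, 0.0274]
eef_rot: [0.708, -0.706, -0.004, 0.003]
wrist_force: [-0.3, 4.4, 4.0]
opening: 0.453
```

Run:
```python
from h import *
goto([.581,.3214,.026],0.5)
p,d=ctrl.camera("side"); cv2.imwrite("pics/side8.png",cv2.resize(p[180:300,260:400],None,fx=5,fy=5))
```

```text
t 21.25 tcp [0.5805 0.3255 0.0274] jaw 0.56 down [ 0.001  0.003 -1.   ] F [-0.3  4.4  4. ] op 0.453
turn/6: [-0.029  0.01   0.014]  shift now-axes/30: [ 0.02  0.05 -0.14]  shift after-turn axes/30: [ 0.02  0.05 -0.14] q [0.33 0.6  1.48 0.   1.05 0.32]
```

View pics/side8.png

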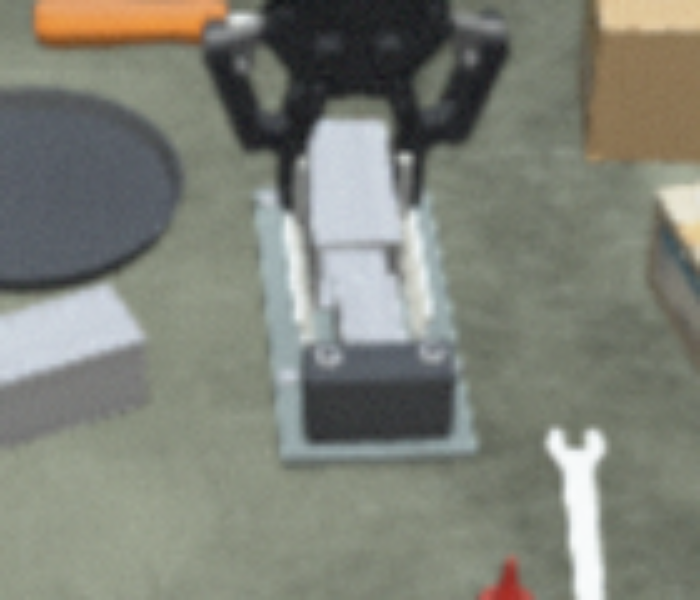

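Request:
{"fn": "step_arm", "kwargs": {"commands": [[0, 0, 0, 0, -0.5, 0, 0.3], [0, 0, 0, 0, -0.9, 0, 0.3], [0, 0, 0, 0, -0.9, 0, 0.3], [0, 0, 0, 0, -0.9, 0, 0.3], [0, 0, 0, -0.2, -0.3, -0.6, 0.3], [0, 0, 0, -0.36, 0, -0.95, 0.3], [0, 0, 0, -0.36, 0, -0.95, 0.3], [0, 0, 0, -0.36, 0, -0.95, 0.3], [0, 0, 0, -0.36, 0, -0.95, 0.3], [0, 0, 0, -0.36, 0, -0.95, 0.3]]}}

```text
time_s: 22.3
eef_pos: [0.5202, 0.161, 0.1313]
eef_rot: [0.707, -0.707, -0.002, 0.004]
wrist_force: [0.1, -0.9, -1.8]
opening: 0.454
```

Request:
{"fn": "step_arm", "kwargs": {"commands": [[0, 0, 0, -0.36, 0, -0.95, 0.3], [0, 0, 0, -0.36, 0, -0.95, 0.3], [0, 0, 0, -0.36, 0, -0.95, 0.3], [0, 0, 0, -0.36, 0, -0.95, 0.3], [0, 0, 0, -0.36, 0, -0.95, 0.3], [0, 0, 0, -0.36, 0, -0.95, 0.3], [0, 0, 0, -0.36, 0, -0.95, 0.3], [0, -0.4, 0, 0, 0, 0, 0.3], [0, -1, 0, 0, 0, 0, 0.3], [0, -1, 0, 0, 0, 0, 0.3]]}}

```text
time_s: 23.3
eef_pos: [0.4468, -0.038, 0.1313]
eef_rot: [0.702, -0.7, -0.092, 0.093]
wrist_force: [0.4, 0.7, -2.5]
opening: 0.455
```

Request:
{"fn": "step_arm", "kwargs": {"commands": [[0, -1, 0, 0, 0, 0, 0.3], [0, -1, 0, 0, 0, 0, 0.3], [0, -1, 0, 0, 0, 0, 0.3], [0, -1, 0, 0, 0, 0, 0.3], [0, -1, 0, 0, 0, 0, 0.3], [0, -1, 0, 0, 0, 0, 0.3], [0, -1, 0, 0, 0, 0, 0.3], [0, -1, 0, 0, 0, 0, 0.3], [0, -1, 0, 0, 0, 0, 0.3], [0, -1, 0, 0, 0, 0, 0.3]]}}

```text
time_s: 24.3
eef_pos: [0.4469, -0.0375, 0.1313]
eef_rot: [0.561, -0.56, -0.431, 0.431]
wrist_force: [0.3, -0.0, -1.6]
opening: 0.453
```

Request:
{"fn": "step_arm", "kwargs": {"commands": [[0, -1, 0, 0, 0, 0, 0.3], [0, -1, 0, 0, 0, 0, 0.3], [0, -0.7, 0, 0, 0, 0, 0.3], [0, 0, 0, 0, 0, 0, 0.3], [0, 0, 0, 0, 0, 0, 0.3], [0, 0, 0, 0, 0, 0, 0.3]]}}

```text
time_s: 24.9
eef_pos: [0.4479, -0.0376, 0.1317]
eef_rot: [-0.496, 0.495, 0.505, -0.504]
wrist_force: [0.2, -0.4, -1.7]
opening: 0.452
```

Run:
```python
from h import *
goto([.4469,-.0372,.023],91.2)
c,W=wshot("w9")
for n,zl,zh,b in [("tray floor",.001,.006,(.35,.53,-.12,.04)),("trayrim",.010,.016,(.35,.53,-.12,.06)),("sl",.12,.18,(.35,.53,-.06,-.01))]: print(n,rect_at(c,W,zl,zh,b))
```

```text
t 24.9 tcp [ 0.4479 -0.0376  0.1317] jaw 91.03 down [ 0.     0.001 -1.   ] F [ 0.2 -0.4 -1.7] op 0.452
turn/6: [ 0.002 -0.028  0.009]  shift now-axes/30: [0.01 3.62 0.03]  shift after-turn axes/30: [0.01 3.62 0.03] q [-0.35  0.02  2.    0.    1.12 -1.94]
tray floor (7984, array([444.6, -34.8]), array([116.8,  98.7]), 2.15, 'mean', array([413.4, -30.8,   2.7]), 'med z', np.float64(0.0027))
trayrim (2066, array([358.3,  25.5]), array([69. , 16.6]), 90.0, 'mean', array([357.3,  27.7,  13.3]), 'med z', np.float64(0.0131))
sl (23171, array([447. , -34.9]), array([90.2, 50.1]), 0.9, 'mean', array([440.8, -36.9, 153.2]), 'med z', np.float64(0.152))
```

View pics/w9.png

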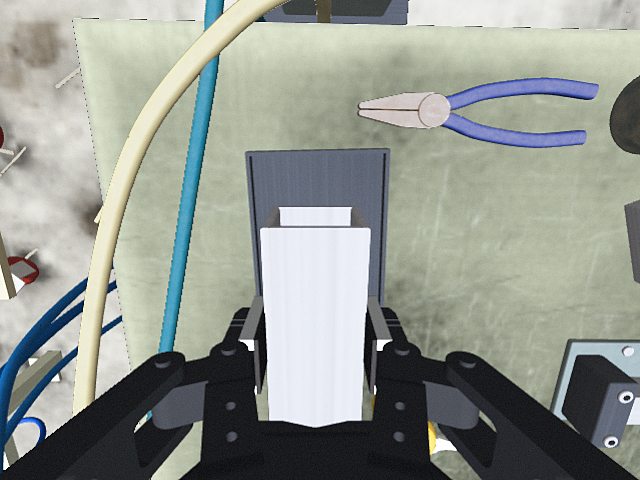

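Request:
{"fn": "step_arm", "kwargs": {"commands": [[0, 0, 0, 0, 0.6, 0.03, 0.3], [0, 0, 0, 0, 0.9, 0, 0.3], [0, 0, 0, 0, 0.9, 0, 0.3], [0, 0, 0, 0, 0.7, 0, 0.3], [0, 0, 0, 0, 0.35, 0, 0.3], [0, 0, 0, 0, 0, 0, 0.3], [0, 0, 0, 0, 0, 0, 0.3]]}}

```text
time_s: 25.65
eef_pos: [0.448, -0.0378, 0.0289]
eef_rot: [-0.495, 0.495, 0.505, -0.504]
wrist_force: [0.1, -0.2, -2.5]
opening: 0.452
```

Request:
{"fn": "step_arm", "kwargs": {"commands": [[0, 0, 0, 0, 0.06, 0, 0.3], [0, 0, 0, 0, 0.06, 0, 0.3], [0, 0, 0, 0, 0, 0, 0.3], [0, 0, 0, 0, 0, 0, 0.3]]}}

```text
time_s: 26.05
eef_pos: [0.4476, -0.0376, 0.0251]
eef_rot: [-0.495, 0.495, 0.505, -0.504]
wrist_force: [0.1, 0.4, -3.0]
opening: 0.454
```

Request:
{"fn": "step_arm", "kwargs": {"commands": [[0, 0, 0, 0, 0.05, 0, 0.3], [0, 0, 0, 0, 0.05, 0, 0.3], [0, 0, 0, 0, 0, 0, 0.3]]}}

```text
time_s: 26.35
eef_pos: [0.4477, -0.0377, 0.0223]
eef_rot: [-0.495, 0.495, 0.505, -0.505]
wrist_force: [-3.4, 0.1, 6.5]
opening: 0.457
```

Request:
{"fn": "step_arm", "kwargs": {"commands": [[0, 0, 0, 0, 0, 0, 0.55], [0, 0, 0, 0, 0, 0, 0.7], [0, 0, 0, 0, 0, 0, 0.7], [0, 0, 0, 0, -0.4, 0, 0.7], [0, 0, 0, 0, -0.8, 0, 0.7], [0, 0, 0, 0, -0.9, 0, 0.7], [0, 0, 0, 0, -0.9, 0, 1], [0, 0, 0, 0.6, -0.9, 0, 1], [0, 0, 0, 0.95, 0, 0, 1], [0, 0, 0, 0.95, 0, 0, 1]]}}

```text
time_s: 27.35
eef_pos: [0.4469, 0.0377, 0.141]
eef_rot: [-0.494, 0.497, 0.506, -0.503]
wrist_force: [-0.3, -0.0, 0.0]
opening: 1.001
```

Request:
{"fn": "step_arm", "kwargs": {"commands": [[0, 0, 0, 0.95, 0, 0, 1], [0, 0, 0, 0.95, 0, 0, 1], [0, 0, 0, 0.95, 0, 0, 1], [0, 0, 0, 0.95, 0, 0, 1], [0, 0, 0, 0.95, 0, 0, 1], [0, 0, 0, 0.95, 0, 0, 1], [0, 0, 0, 0.95, 0, -0.07, 1], [0, 1, 0, 0, 0, 0, 1], [0, 1, 0, 0, 0, 0, 1], [0, 1, 0, 0, 0, 0, 1]]}}

```text
time_s: 28.35
eef_pos: [0.4439, 0.2372, 0.1397]
eef_rot: [-0.569, 0.569, 0.421, -0.42]
wrist_force: [-0.9, 0.0, 0.5]
opening: 1.001
```

Request:
{"fn": "step_arm", "kwargs": {"commands": [[0, 1, 0, 0, 0, 0, 1], [0, 1, 0, 0, 0, 0, 1], [0, 1, 0, 0, 0, 0, 1], [0, 1, 0, 0, 0, 0, 1], [0, 1, 0, 0, 0, 0, 1], [0, 1, 0, 0, 0, 0, 1], [0, 1, 0, 0, 0, 0, 1], [0, 1, 0, 0, 0, 0, 1], [0, 1, 0, 0, 0, 0, 1], [0, 1, 0, 0, 0, 0, 1]]}}

```text
time_s: 29.35
eef_pos: [0.4441, 0.2369, 0.1398]
eef_rot: [0.703, -0.702, -0.08, 0.079]
wrist_force: [-0.5, -0.1, 0.0]
opening: 1.001
```

Request:
{"fn": "step_arm", "kwargs": {"commands": [[0, 1, 0, 0, 0, 0, 1], [0, 1, 0, 0, 0, 0, 1], [0, 1, 0, 0, 0, 0, 1], [0, 1, 0, 0, 0, 0, 1], [0, 1, 0, 0, 0, 0, 1], [0, 1, 0, 0, 0, 0, 1], [0, 1, 0, 0, 0, 0, 1], [0, 1, 0, 0, 0, 0, 1], [0, 1, 0, 0, 0, 0, 1], [0, 1, 0, 0, 0, 0, 1]]}}

```text
time_s: 30.35
eef_pos: [0.4441, 0.2369, 0.1398]
eef_rot: [0.649, -0.648, 0.282, -0.283]
wrist_force: [-0.2, 0.3, -0.1]
opening: 1.004
```

Request:
{"fn": "step_arm", "kwargs": {"commands": [[0, 1, 0, 0, 0, 0, 1], [0, 1, 0, 0, 0, 0, 1], [0, 1, 0, 0, 0, 0, 1], [0, 0.4, 0, 0, 0, 0, 1], [0, 0, 0, 0, 0, 0, 1], [0, 0, 0, 0, 0, 0, 1], [0, 0, 0, 0, 0, 0, 1]]}}

```text
time_s: 31.05
eef_pos: [0.4441, 0.2369, 0.1393]
eef_rot: [0.589, -0.588, 0.391, -0.392]
wrist_force: [-0.1, -0.2, 0.0]
opening: 1.005
```

Run:
```python
from h import *
c,W=wshot("w10")
print(rect_at(c,W,.034,.046,(.37,.52,.17,.31)))
p,d=ctrl.camera("side"); cv2.imwrite("pics/side10.png",p)
c=ctrl.get_calibration("side");W=cloud(c,d)
print("tray:",rect_at(c,W,.036,.05,(.37,.53,-.1,.03)))
goto([.445,.236,.016],-67.2)
```

```text
(5204, array([445.6, 236.1]), array([70.2, 40.1]), 22.79, 'mean', array([447.5, 236.8,  39.7]), 'med z', np.float64(0.0397))
tray: (1064, array([445.4, -38.1]), array([90. , 43.1]), 1.35, 'mean', array([445.5, -40.5,  42.8]), 'med z', np.float64(0.043))
t 31.15 tcp [0.4441 0.2368 0.1391] jaw -67.24 down [ 0.001  0.001 -1.   ] F [ 0.1 -0.8  0.3] op 1.003
turn/6: [-0.011 -0.006 -0.003]  shift now-axes/30: [0.04 4.1  0.01]  shift after-turn axes/30: [0.04 4.1  0.02] q [0.25 0.13 1.87 0.   1.14 1.43]
```

View pics/w10.png

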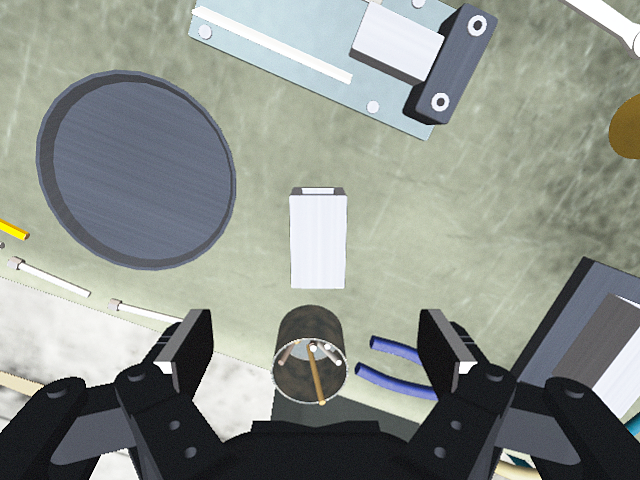

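View pics/side10.png

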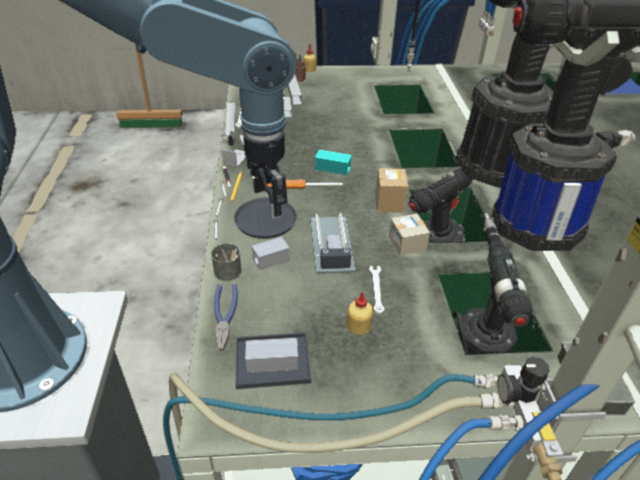

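The long sleeve lies flat in the tray (top at 43 mm, side view (272,352)). The short sleeve, at (318,240) in the wrist view, is next; its small, thick-walled bore is visible.

Request:
{"fn": "step_arm", "kwargs": {"commands": [[0, 0, 0, 0.04, 0.7, 0.03, 1], [0, 0, 0, 0, 0.9, 0, 1], [0, 0, 0, 0, 0.9, 0, 1], [0, 0, 0, 0, 0.9, 0, 1], [0, 0, 0, 0, 0.65, 0, 1], [0, 0, 0, 0, 0, 0, 0.8], [0, 0, 0, 0, 0, 0, 0.8]]}}

```text
time_s: 31.85
eef_pos: [0.4454, 0.2362, 0.0176]
eef_rot: [0.589, -0.589, 0.392, -0.392]
wrist_force: [0.0, 0.6, 0.5]
opening: 0.806
```

Request:
{"fn": "step_arm", "kwargs": {"commands": [[0, 0, 0, 0, 0, 0, 0.6], [0, 0, 0, 0, 0, 0, 0.3], [0, 0, 0, 0, 0, 0, 0.3], [0, 0, 0, 0, 0, 0, 0.3], [0, 0, 0, 0, 0, 0, 0.3]]}}

```text
time_s: 32.35
eef_pos: [0.4468, 0.2365, 0.0191]
eef_rot: [0.59, -0.588, 0.391, -0.392]
wrist_force: [-1.1, -0.3, 6.1]
opening: 0.451
```

Request:
{"fn": "step_arm", "kwargs": {"commands": [[0, 0, 0, 0, -0.4, 0, 0.3], [0, 0, 0, 0, -0.9, 0, 0.3], [0, 0, 0, 0, -0.9, 0, 0.3], [0, 0, 0, 0, -0.9, 0, 0.3], [0, 0, 0, 0, -0.5, 0, 0.3], [0, -0.5, 0, 0, 0, 0, 0.3], [0, -1, 0, 0, 0, 0, 0.3], [0, -1, 0, 0, 0, 0, 0.3], [0, -1, 0, 0, 0, 0, 0.3], [0, -1, 0, 0, 0, 0, 0.3]]}}

```text
time_s: 33.35
eef_pos: [0.4451, 0.2361, 0.1262]
eef_rot: [0.665, -0.664, 0.242, -0.242]
wrist_force: [-0.2, -0.7, -2.2]
opening: 0.456
```

Request:
{"fn": "step_arm", "kwargs": {"commands": [[0, -1, 0, 0, 0, 0, 0.3], [0, -1, 0, 0, 0, 0, 0.3], [0, -1, 0, 0, 0, 0, 0.3], [0, -1, 0, 0, 0, 0, 0.3], [0, -1, 0, 0, 0, 0, 0.3], [0, -1, 0, 0, 0, 0, 0.3], [0, -0.8, 0, 0, 0, 0, 0.3], [0, 0, 0, 0, 0, 0, 0.3], [0, 0, 0, 0, 0, 0, 0.3], [0, 0, 0, 0, 0, 0, 0.3]]}}

```text
time_s: 34.35
eef_pos: [0.4453, 0.2361, 0.1257]
eef_rot: [0.707, -0.707, -0.003, 0.002]
wrist_force: [0.0, -0.3, -1.7]
opening: 0.455
```

Run:
```python
from h import *
goto([.581,.3155,.122],0.5)
```

```text
t 34.35 tcp [0.4453 0.2361 0.1257] jaw 0.44 down [ 0.001  0.001 -1.   ] F [ 0.  -0.3 -1.7] op 0.455
turn/6: [-0.007 -0.01   0.009]  shift now-axes/30: [4.54 0.13 2.61]  shift after-turn axes/30: [4.55 0.12 2.61] q [0.25 0.15 1.88 0.   1.12 0.24]
```

Request:
{"fn": "step_arm", "kwargs": {"commands": [[0, 0, 0, 0.6, 0, 0.35, 0.3], [0, 0, 0, 0.9, 0, 0.52, 0.3], [0, 0, 0, 0.9, 0, 0.52, 0.3], [0, 0, 0, 0.9, 0, 0.52, 0.3], [0, 0, 0, 0.75, 0, 0.42, 0.3], [0, 0, 0, 0.5, 0, 0.28, 0.3], [0, 0, 0, 0, 0, 0, 0.3], [0, 0, 0, 0, 0, 0, 0.3], [0, 0, 0, 0, 0, 0, 0.3]]}}

```text
time_s: 35.25
eef_pos: [0.58, 0.3152, 0.1252]
eef_rot: [0.707, -0.707, -0.003, 0.003]
wrist_force: [0.3, -0.8, -2.9]
opening: 0.454
```

Run:
```python
from h import *
goto([.581,.3155,.027],0.5)
c,W=wshot("w11")
print(rect_at(c,W,.12,.16,(.561,.60,.25,.42)))
```

```text
t 35.25 tcp [0.58   0.3152 0.1252] jaw 0.51 down [-0.001  0.    -1.   ] F [ 0.3 -0.8 -2.9] op 0.454
turn/6: [-0.002  0.001 -0.006]  shift now-axes/30: [0.03 3.27 0.01]  shift after-turn axes/30: [0.03 3.27 0.01] q [0.32 0.47 1.46 0.   1.21 0.31]
(16421, array([580.5, 314.5]), array([38.9, 70.8]), 0.07, 'mean', array([580.6, 319.3, 145.2]), 'med z', np.float64(0.1456))
```

View pics/w11.png

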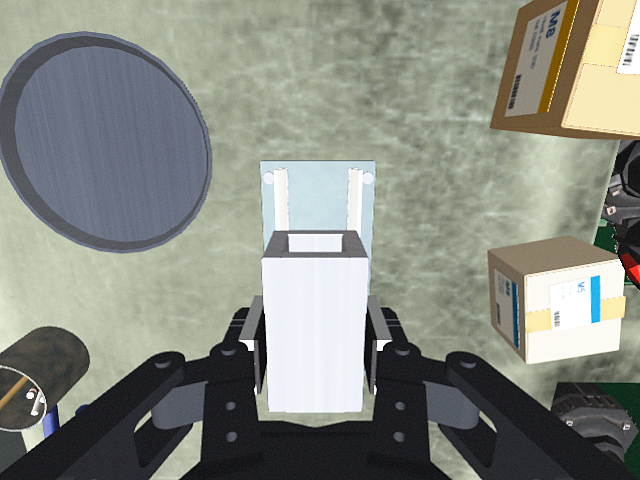

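Request:
{"fn": "step_arm", "kwargs": {"commands": [[0, 0, 0, 0.02, 0.6, 0, 0.3], [0, 0, 0, 0, 0.8, 0, 0.3], [0, 0, 0, 0, 0.8, 0, 0.3], [0, 0, 0, 0, 0.6, 0, 0.3], [0, 0, 0, 0, 0.25, 0, 0.3], [0, 0, 0, 0, 0, 0, 0.3], [0, 0, 0, 0, 0, 0, 0.3], [0, 0, 0, 0, 0, 0, 0.3]]}}

```text
time_s: 36.1
eef_pos: [0.5829, 0.3161, 0.0357]
eef_rot: [0.708, -0.707, -0.004, 0.002]
wrist_force: [0.5, -0.3, -1.9]
opening: 0.458
```

Run:
```python
from h import *
goto([.581,.3155,.0277],0.5)
```

```text
t 36.1 tcp [0.5829 0.3161 0.0357] jaw 0.53 down [ 0.003  0.002 -1.   ] F [ 0.5 -0.3 -1.9] op 0.458
turn/6: [-0.014  0.005  0.031]  shift now-axes/30: [-0.06  0.27 -0.02]  shift after-turn axes/30: [-0.06  0.27 -0.02] q [0.32 0.59 1.49 0.   1.06 0.31]
```

Request:
{"fn": "step_arm", "kwargs": {"commands": [[0, 0, 0, -0.05, 0.08, 0, 0.3], [0, 0, 0, 0, 0.08, 0, 0.3], [0, 0, 0, 0, 0.07, 0, 0.3], [0, 0, 0, 0, 0, 0, 0.3], [0, 0, 0, 0, 0, 0, 0.3], [0, 0, 0, 0, 0, 0, 0.3]]}}

```text
time_s: 36.7
eef_pos: [0.5804, 0.3157, 0.0273]
eef_rot: [0.707, -0.707, -0.004, 0.003]
wrist_force: [0.1, 0.3, -0.2]
opening: 0.452
```

Request:
{"fn": "step_arm", "kwargs": {"commands": [[0, 0, 0, 0, 0, 0, 0.55], [0, 0, 0, 0, 0, 0, 0.7], [0, 0, 0, 0, 0, 0, 0.7], [0, 0, 0, 0, -0.4, 0, 0.7], [0, 0, 0, 0, -0.8, 0, 0.7], [0, 0, 0, 0, -0.8, 0, 0.7], [0, 0, 0, 0, -0.6, 0.3, 0.11], [0, 0, 0, 0, 0, 0.8, 0.11], [0, 0, 0, 0, 0, 0.8, 0.11], [0, 0, 0, 0, 0, 0, 0.11]]}}

```text
time_s: 37.7
eef_pos: [0.5796, 0.3754, 0.1069]
eef_rot: [0.708, -0.706, -0.005, 0.003]
wrist_force: [-0.4, -0.1, -0.5]
opening: 0.11
```

Request:
{"fn": "step_arm", "kwargs": {"commands": [[0, 0, 0, 0, 0, 0, 0.11], [0, 0, 0, 0, 0, 0, 0.11]]}}

```text
time_s: 37.9
eef_pos: [0.5797, 0.3719, 0.1054]
eef_rot: [0.707, -0.707, -0.003, 0.003]
wrist_force: [-0.2, 0.4, 0.5]
opening: 0.112
```

Run:
```python
from h import *
goto([.5807,.374,.018],0.5)
p,d=ctrl.camera("side"); cv2.imwrite("pics/side12.png",cv2.resize(p[180:300,260:400],None,fx=5,fy=5))
c=ctrl.get_calibration("side"); W=cloud(c,d); print(rect_at(c,W,.0445,.052,(.5,.66,.235,.42)))
```

```text
t 37.9 tcp [0.5797 0.3719 0.1054] jaw 0.51 down [ 0.001  0.    -1.   ] F [-0.2  0.4  0.5] op 0.112
turn/6: [-0.003  0.002  0.007]  shift now-axes/30: [0.03 2.91 0.07]  shift after-turn axes/30: [0.03 2.91 0.07] q [0.4  0.55 1.39 0.   1.21 0.39]
(353, array([578.2, 314.2]), array([40.1, 75.4]), 0.8, 'mean', array([578.1, 311.3,  47.8]), 'med z', np.float64(0.0479))
```

View pics/side12.png

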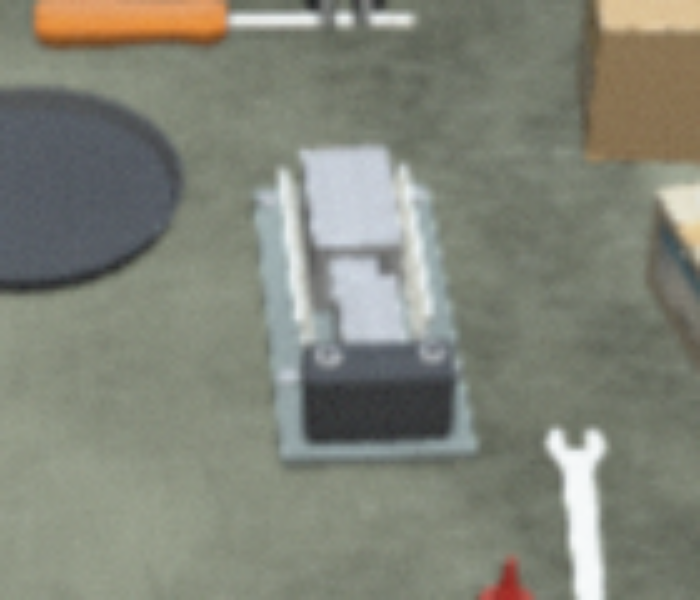

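Request:
{"fn": "step_arm", "kwargs": {"commands": [[0, 0, 0, 0.03, 0.6, 0.1, 0.11], [0, 0, 0, 0, 0.8, 0, 0.11], [0, 0, 0, 0, 0.6, 0, 0.11], [0, 0, 0, 0, 0.4, 0, 0.11], [0, 0, 0, 0, 0.2, 0, 0.11], [0, 0, 0, 0, 0, 0, 0.11], [0, 0, 0, 0, 0, 0, 0.11], [0, 0, 0, 0, 0, 0, 0.11]]}}

```text
time_s: 38.75
eef_pos: [0.5815, 0.3761, 0.0285]
eef_rot: [0.708, -0.707, -0.004, 0.002]
wrist_force: [-0.7, 0.9, -0.7]
opening: 0.111
```

Run:
```python
from h import *
goto([.5807,.374,.018],0.5)
```

```text
t 38.75 tcp [0.5815 0.3761 0.0285] jaw 0.53 down [ 0.003  0.002 -1.   ] F [-0.7  0.9 -0.7] op 0.111
turn/6: [-0.014  0.005  0.027]  shift now-axes/30: [-0.03  0.35 -0.07]  shift after-turn axes/30: [-0.03  0.35 -0.07] q [0.4  0.65 1.4  0.   1.08 0.39]
```

Request:
{"fn": "step_arm", "kwargs": {"commands": [[0, 0, 0, -0.03, 0.2, 0, 0.11], [0, 0, 0, 0, 0.12, 0, 0.11], [0, 0, 0, 0, 0, 0, 0.11], [0, 0, 0, 0, 0, 0, 0.11], [0, 0, 0, 0, 0, -0.2, 0.11], [0, 0, 0, 0, 0, -0.2, 0.11], [0, 0, 0, 0, 0, -0.15, 0.11], [0, 0, 0, 0, 0, -0.15, 0.11], [0, 0, 0, 0, 0, 0, 0.11], [0, 0, 0, 0, 0, 0, 0.11]]}}

```text
time_s: 39.75
eef_pos: [0.5801, 0.3544, 0.0177]
eef_rot: [0.707, -0.707, -0.003, 0.003]
wrist_force: [-1.0, -0.0, -0.4]
opening: 0.112
```

Run:
```python
from h import *
goto([.5807,.347,.018],0.5)
```

```text
t 39.75 tcp [0.5801 0.3544 0.0177] jaw 0.51 down [ 0.001  0.001 -1.   ] F [-1.  -0.  -0.4] op 0.112
turn/6: [-0.006  0.002  0.009]  shift now-axes/30: [ 0.02 -0.01 -0.25]  shift after-turn axes/30: [ 0.02 -0.01 -0.25] q [0.37 0.64 1.44 0.   1.06 0.37]
```

Request:
{"fn": "step_arm", "kwargs": {"commands": [[0, 0, 0, 0, 0, -0.1, 0.11], [0, 0, 0, 0, 0, -0.07, 0.11], [0, 0, 0, 0, 0, 0, 0.11], [0, 0, 0, 0, 0, 0, 0.11]]}}

```text
time_s: 40.15
eef_pos: [0.58, 0.3495, 0.0177]
eef_rot: [0.707, -0.707, -0.004, 0.003]
wrist_force: [-0.3, 0.8, -0.0]
opening: 0.11
```

Request:
{"fn": "step_arm", "kwargs": {"commands": [[0, 0, 0, 0, 0, -0.05, 0.11], [0, 0, 0, 0, 0, -0.05, 0.11], [0, 0, 0, 0, 0, 0, 0.11]]}}

```text
time_s: 40.45
eef_pos: [0.58, 0.3468, 0.0177]
eef_rot: [0.707, -0.707, -0.004, 0.003]
wrist_force: [0.4, 2.0, 0.3]
opening: 0.108
```

Request:
{"fn": "step_arm", "kwargs": {"commands": [[0, 0, 0, 0, 0, -0.05, 0.11], [0, 0, 0, 0, 0, 0, 0.11]]}}

```text
time_s: 40.65
eef_pos: [0.58, 0.3466, 0.0179]
eef_rot: [0.708, -0.706, -0.004, 0.003]
wrist_force: [0.1, 8.2, -0.2]
opening: 0.109
```

It stopped at y=346.6, exactly where the tip should hold it up. I'll push slightly more and pause.

Request:
{"fn": "step_arm", "kwargs": {"commands": [[0, 0, 0, 0, 0, -0.04, 0.11], [0, 0, 0, 0, 0, 0, 0.11], [0, 0, 0, 0, 0, 0, 0.11], [0, 0, 0, 0, 0, 0, 0.11], [0, 0, 0, 0, 0, 0, 0.11], [0, 0, 0, 0, 0, 0, 0.11]]}}

```text
time_s: 41.25
eef_pos: [0.58, 0.3466, 0.0182]
eef_rot: [0.709, -0.705, -0.004, 0.003]
wrist_force: [-1.2, 11.6, 1.1]
opening: 0.111
```

Run:
```python
from h import *
goto([.5807,.347,.018],0.5)
p,d=ctrl.camera("side"); cv2.imwrite("pics/side13.png",cv2.resize(p[180:300,260:400],None,fx=5,fy=5))
```

```text
t 41.25 tcp [0.58   0.3466 0.0182] jaw 0.56 down [ 0.002  0.005 -1.   ] F [-1.2 11.6  1.1] op 0.111
turn/6: [-0.044  0.01   0.02 ]  shift now-axes/30: [0.02 0.01 0.01]  shift after-turn axes/30: [0.02 0.01 0.01] q [0.36 0.63 1.46 0.   1.05 0.35]
```

View pics/side13.png

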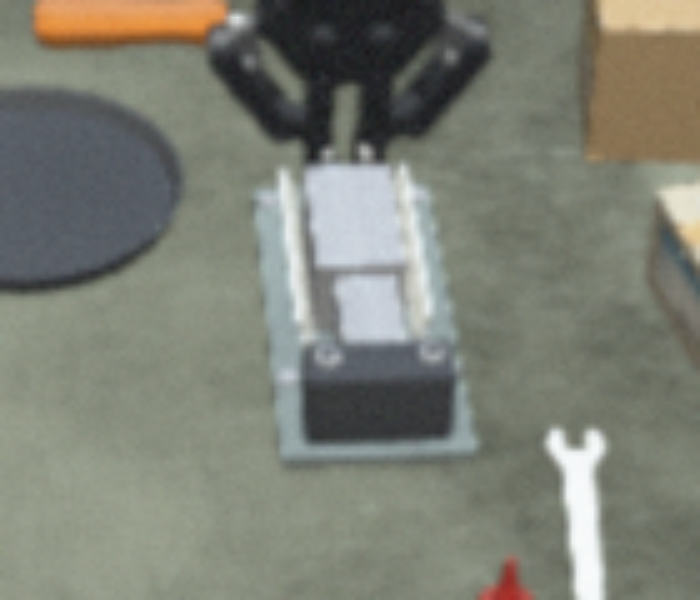

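Held up at the tip, with the whole bar still visible. I'll back off, grip it and take it to the dish.

Request:
{"fn": "step_arm", "kwargs": {"commands": [[0, 0, 0, 0, 0, 0.3, 0.11], [0, 0, 0, 0, 0, 0.2, 0.11], [0, 0, 0, 0, -0.8, 0, 0.3], [0, 0, 0, 0, -0.8, 0, 0.8], [0, 0, 0, 0, -0.8, 0, 1], [0, 0, 0, 0, -0.4, -0.4, 1], [0, 0, 0, 0, 0, -0.7, 1], [0, 0, 0, 0, 0, -0.5, 1], [0, 0, 0, 0, 0, -0.3, 1], [0, 0, 0, 0, 0, 0, 1]]}}

```text
time_s: 42.3
eef_pos: [0.5801, 0.3001, 0.1007]
eef_rot: [-0.707, 0.707, 0.002, -0.003]
wrist_force: [-0.6, 0.1, -0.3]
opening: 0.997
```

Request:
{"fn": "step_arm", "kwargs": {"commands": [[0, 0, 0, 0, 0, 0, 1], [0, 0, 0, 0, 0, 0, 1], [0, 0, 0, 0, 0, 0, 1]]}}

```text
time_s: 42.6
eef_pos: [0.5802, 0.3024, 0.1014]
eef_rot: [0.707, -0.707, -0.004, 0.003]
wrist_force: [0.5, -0.2, 0.1]
opening: 0.998
```

Run:
```python
from h import *
c,W=wshot("w14")
for n,zl,zh,b in [("sleeve",.0435,.052,(.5,.66,.23,.42)),("dishrim",.010,.016,(.33,.53,.28,.48)),("dishfloor",.001,.006,(.33,.53,.28,.48))]: print(n,rect_at(c,W,zl,zh,b))
goto([.581,.3015,.026],0.5)
```

```text
sleeve (7356, array([580. , 301.1]), array([40.1, 70.9]), 0.63, 'mean', array([580. , 303.6,  47.6]), 'med z', np.float64(0.0476))
dishrim (2704, array([450. , 367.6]), array([149. , 107.7]), 60.46, 'mean', array([456.8, 366.4,  12.3]), 'med z', np.float64(0.0124))
dishfloor (35571, array([438.3, 376. ]), array([138.6, 125.1]), 74.83, 'mean', array([434.6, 381.6,   2.9]), 'med z', np.float64(0.0029))
t 42.65 tcp [0.5802 0.3024 0.1014] jaw 0.57 down [ 0.001  0.001 -1.   ] F [0.3 0.4 0.3] op 1.0
turn/6: [-0.007  0.012  0.007]  shift now-axes/30: [ 0.02  2.51 -0.03]  shift after-turn axes/30: [ 0.03  2.51 -0.03] q [0.3  0.48 1.49 0.   1.17 0.29]
```

View pics/w14.png

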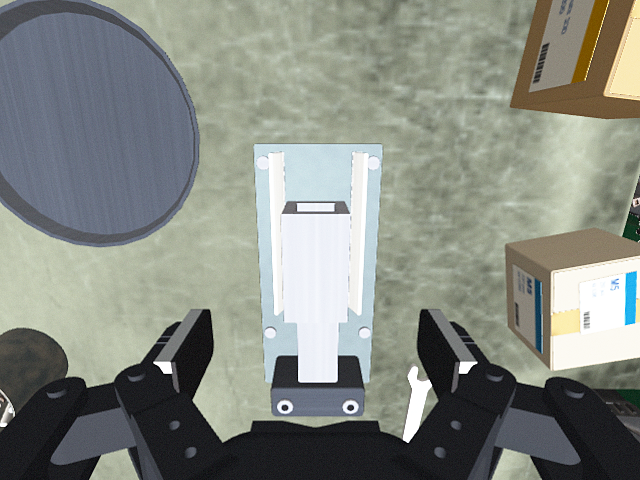

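Request:
{"fn": "step_arm", "kwargs": {"commands": [[0, 0, 0, 0, 0.7, -0.03, 0.8], [0, 0, 0, 0, 0.8, 0, 0.8], [0, 0, 0, 0, 0.7, 0, 0.8], [0, 0, 0, 0, 0.33, 0, 0.8], [0, 0, 0, 0, 0, 0, 0.8], [0, 0, 0, 0, 0, 0, 0.8], [0, 0, 0, 0, 0, 0, 0.8]]}}

```text
time_s: 43.35
eef_pos: [0.5815, 0.3015, 0.0272]
eef_rot: [0.708, -0.707, -0.004, 0.002]
wrist_force: [0.5, -0.4, 0.9]
opening: 0.802
```

Request:
{"fn": "step_arm", "kwargs": {"commands": [[0, 0, 0, 0, 0, 0, 0.6], [0, 0, 0, 0, 0, 0, 0.5], [0, 0, 0, 0, 0, 0, 0.3], [0, 0, 0, 0, 0, 0, 0.3], [0, 0, 0, 0, 0, 0, 0.3], [0, 0, 0, 0, 0, 0, 0.3]]}}

```text
time_s: 43.95
eef_pos: [0.5812, 0.3012, 0.0268]
eef_rot: [0.708, -0.707, -0.004, 0.002]
wrist_force: [-0.9, -0.9, 6.2]
opening: 0.454
```

Request:
{"fn": "step_arm", "kwargs": {"commands": [[0, 0, 0, 0, -0.03, 0, 0.3], [0, 0, 0, 0, 0, 0.3, 0.3], [0, 0, 0, 0, -0.4, 0.3, 0.3], [0, 0, 0, 0, -0.9, 0, 0.3], [0, 0, 0, 0, -0.9, 0, 0.3], [0, 0, 0, 0, -0.9, 0, 0.3], [0, 0, 0, 0, -0.3, 0, 0.3], [0, 0, 0, 0, 0, 0, 0.3], [0, 0, 0, 0, 0, 0, 0.3]]}}

```text
time_s: 44.85
eef_pos: [0.5791, 0.3189, 0.1271]
eef_rot: [0.707, -0.707, -0.003, 0.004]
wrist_force: [-0.3, 0.7, -1.9]
opening: 0.452
```

Run:
```python
from h import *
goto([.430,.377,.122],0.5)
f=np.load("pics/w1.npz"); c={k:f[k] for k in f.files}; W=cloud(c,c['d'])
m=(W[...,2]>.0115)&(W[...,2]<.0145)&(np.hypot(W[...,0]-.43,W[...,1]-.377)<.082)&(np.hypot(W[...,0]-.43,W[...,1]-.377)>.06)
Q=W[m]; A=np.c_[2*Q[:,:2],np.ones(len(Q))]; s=np.linalg.lstsq(A,(Q[:,:2]**2).sum(1),rcond=None)[0]; print(len(Q),s[:2],np.sqrt(s[2]+s[0]**2+s[1]**2))
```

```text
t 44.85 tcp [0.5791 0.3189 0.1271] jaw 0.54 down [-0.001  0.    -1.   ] F [-0.3  0.7 -1.9] op 0.452
turn/6: [-0.002  0.007 -0.013]  shift now-axes/30: [-4.95  0.18  1.98]  shift after-turn axes/30: [-4.95  0.17  1.98] q [0.32 0.47 1.46 0.   1.22 0.31]
1049 [0.43176799 0.37784837] 0.07264383891497792
```

Request:
{"fn": "step_arm", "kwargs": {"commands": [[0, 0, 0, -0.6, 0, 0.25, 0.3], [0, 0, 0, -0.9, 0, 0.37, 0.3], [0, 0, 0, -0.9, 0, 0.37, 0.3], [0, 0, 0, -0.9, 0, 0.37, 0.3], [0, 0, 0, -0.9, 0, 0.37, 0.3], [0, 0, 0, -0.7, 0, 0.26, 0.3], [0, 0, 0, 0, 0, 0, 0.3], [0, 0, 0, 0, 0, 0, 0.3], [0, 0, 0, 0, 0, 0, 0.3]]}}

```text
time_s: 45.75
eef_pos: [0.4333, 0.377, 0.1283]
eef_rot: [0.707, -0.707, -0.003, 0.003]
wrist_force: [0.7, -0.1, -2.3]
opening: 0.452
```

Run:
```python
from h import *
goto([.431,.3775,.022],0.5)
c,W=wshot("w15")
print(rect_at(c,W,.12,.16,(.411,.451,.25,.46)))
```

```text
t 45.75 tcp [0.4333 0.377  0.1283] jaw 0.5 down [ 0.001  0.    -1.   ] F [ 0.7 -0.1 -2.3] op 0.452
turn/6: [-0.004  0.001  0.01 ]  shift now-axes/30: [-0.08  3.54  0.02]  shift after-turn axes/30: [-0.08  3.54  0.02] q [ 0.51  0.29  1.7  -0.    1.15  0.5 ]
(16398, array([431. , 377.1]), array([40. , 70.9]), 0.05, 'mean', array([431.7, 382.3, 148.4]), 'med z', np.float64(0.149))
```

View pics/w15.png

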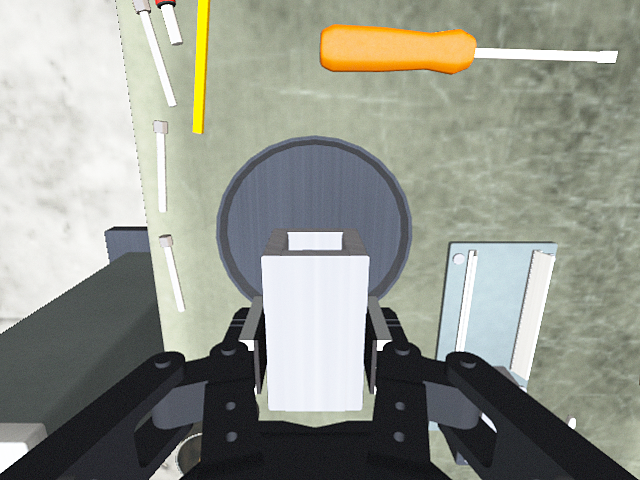

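Request:
{"fn": "step_arm", "kwargs": {"commands": [[0, 0, 0, -0.06, 0.6, 0, 0.3], [0, 0, 0, 0, 0.9, 0, 0.3], [0, 0, 0, 0, 0.9, 0, 0.3], [0, 0, 0, 0, 0.65, 0, 0.3], [0, 0, 0, 0, 0.3, 0, 0.3], [0, 0, 0, 0, 0, 0, 0.3], [0, 0, 0, 0, 0, 0, 0.3], [0, 0, 0, 0, 0, 0, 0.3]]}}

```text
time_s: 46.6
eef_pos: [0.4322, 0.3778, 0.0294]
eef_rot: [0.708, -0.706, -0.004, 0.002]
wrist_force: [0.8, 1.0, -2.8]
opening: 0.457
```

Request:
{"fn": "step_arm", "kwargs": {"commands": [[0, 0, 0, 0, 0.06, 0, 0.3], [0, 0, 0, 0, 0.06, 0, 0.3], [0, 0, 0, 0, 0, 0, 0.3], [0, 0, 0, 0, 0, 0, 0.3]]}}

```text
time_s: 47.0
eef_pos: [0.4309, 0.3773, 0.0245]
eef_rot: [0.707, -0.707, -0.004, 0.003]
wrist_force: [0.1, -1.0, -2.4]
opening: 0.457
```

Request:
{"fn": "step_arm", "kwargs": {"commands": [[0, 0, 0, 0, 0.05, 0, 0.3], [0, 0, 0, 0, 0.03, 0, 0.3], [0, 0, 0, 0, 0, 0, 0.3], [0, 0, 0, 0, 0, 0, 0.3]]}}

```text
time_s: 47.4
eef_pos: [0.4309, 0.3773, 0.022]
eef_rot: [0.707, -0.707, -0.003, 0.003]
wrist_force: [-0.0, -0.5, -2.2]
opening: 0.452
```

Request:
{"fn": "step_arm", "kwargs": {"commands": [[0, 0, 0, 0, 0.03, 0, 0.3], [0, 0, 0, 0, 0.03, 0, 0.3], [0, 0, 0, 0, 0, 0, 0.3]]}}

```text
time_s: 47.7
eef_pos: [0.431, 0.3774, 0.0218]
eef_rot: [0.707, -0.707, -0.004, 0.003]
wrist_force: [-5.7, -4.3, 12.7]
opening: 0.455
```

Touched down. I'll release and rise clear.

Request:
{"fn": "step_arm", "kwargs": {"commands": [[0, 0, 0, 0, -0.03, 0, 0.5], [0, 0, 0, 0, 0, 0, 0.65], [0, 0, 0, 0, 0, 0, 0.7], [0, 0, 0, 0, 0, 0, 0.7], [0, 0, 0, 0, -0.4, 0, 0.7], [0, 0, 0, 0, -0.8, 0, 0.7], [0, 0, 0, 0, -0.9, 0, 0.7], [0, 0, 0, 0, -0.9, -0.5, 0.7], [0, 0, 0, 0, -0.9, -0.9, 0.7], [0, 0, 0, 0, -0.9, -0.9, 0.7]]}}

```text
time_s: 48.7
eef_pos: [0.4313, 0.3077, 0.1669]
eef_rot: [0.707, -0.707, -0.004, 0.003]
wrist_force: [0.6, -0.5, -0.6]
opening: 0.701
```

Request:
{"fn": "step_arm", "kwargs": {"commands": [[0, 0, 0, 0, -0.9, -0.9, 0.7], [0, 0, 0, 0, -0.5, -0.9, 0.7], [0, 0, 0, 0, 0, -0.5, 0.7], [0, 0, 0, 0, 0, 0, 0.7], [0, 0, 0, 0, 0, 0, 0.7]]}}

```text
time_s: 49.2
eef_pos: [0.4316, 0.2393, 0.2062]
eef_rot: [0.707, -0.707, -0.003, 0.003]
wrist_force: [1.0, 0.5, 0.9]
opening: 0.7
```

Run:
```python
from h import *
goto([.431,.3775,.2],0.5)
c,W=wshot("w16")
for n,zl,zh,b in [("short",.036,.05,(.35,.52,.3,.46)),("long",.036,.05,(.37,.53,-.1,.03)),("wrench",.004,.012,(.635,.7,.05,.22))]: print(n,rect_at(c,W,zl,zh,b))
p,d=ctrl.camera("side"); cv2.imwrite("pics/side16.png",p)
```

```text
t 49.2 tcp [0.4316 0.2393 0.2062] jaw 0.48 down [-0.001  0.001 -1.   ] F [1.  0.5 0.9] op 0.7
turn/6: [-0.008 -0.003 -0.005]  shift now-axes/30: [0.02 0.21 4.61]  shift after-turn axes/30: [0.02 0.21 4.61] q [0.26 0.02 1.83 0.   1.29 0.26]
short (5084, array([430.3, 376.5]), array([40. , 68.2]), 0.49, 'mean', array([430.3, 377.6,  42.7]), 'med z', np.float64(0.0427))
long None
wrench (591, array([659.1, 111.3]), array([81.7, 19.1]), 88.56, 'mean', array([660.7, 109. ,   5.4]), 'med z', np.float64(0.0052))
```

View pics/w16.png

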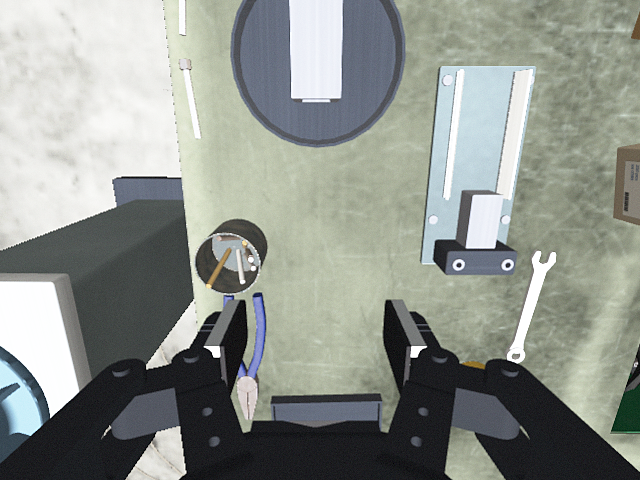

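View pics/side16.png

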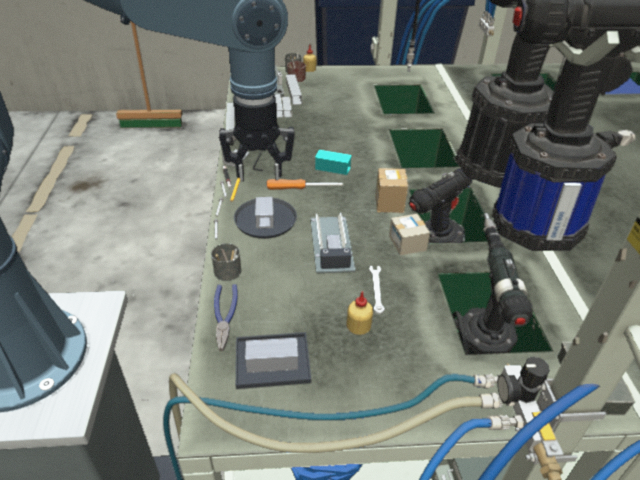

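The short sleeve lies flat in the dish (top at 42.7 mm, side view (265,212)). The long one is flat in the tray at (272,352). The other things sit where they were, and the robot is clear.

```bash
python3 -c "
from bench import ctrl
print(ctrl.hand_in())"
```

```text
the job is handed in; nothing more can be done
None
```

Both sleeves were tried on the gauge, put away as asked, and the job was handed in at about 49 s of the 72 s allowed.

- **Long sleeve:** it went fully home. The push met the stop block at about 9 N, and the pictures showed it flush against the block with none of the bar showing. It was drawn off and laid in the rectangular tray.
- **Short sleeve:** it stopped at the tip of the bar, held at about 12 N with the whole bar still visible. It was lifted off and laid in the round dish.

**Last checks:** both sleeves lie flat, with tops at 43 mm in the tray and 42.7 mm in the dish, which matches a 40 mm sleeve on a 3 mm floor. The last look at the tray by depth was before the second trial. At the end the wrist camera's view of it was blocked, so I confirmed the long sleeve only from the side picture.

The other things on the bench, including the turquoise look-alike, appeared unmoved in the final side picture. The gripper was open and clear, about 0.2 m above the bench.

**Disagreement:** the side camera placed things 2 to 3 mm off from the wrist camera sideways. I used the wrist camera's values.

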